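Register shoe heels against the stops and cure them with the hand lamp

ROBOT

A 6-joint arm with a two-finger parallel gripper is mounted at the origin on the work surface. World frame = base frame: x ahead of the robot, y to its left, z up, the work surface at z = 0. Lengths are in m, angles in degrees, forces in N, time in s.
With the tool pointing down it reaches from about 0.3 to 0.825 m from the base axis. Payload 5.4 kg.
Tool frame: the origin (TCP) lies at the very end of the fingers, on their centre line; the grasp point (between the pads) lies 19 mm behind it; z points along the fingers, y is the line along which they close (so a half turn about z gives the same grasp; the last joint's range is limited). The gripper opens to 92 mm and grips with 3 to 60 N. Pads are 20 mm wide; open, the fingers measure 128 mm over their backs; the gripper's body (75 mm by 189 mm) begins 69 mm behind the grasp point.
Start: joints at [-82.168, 9.076, 91.501, -0, 79.423, -12.038], TCP at [0.195, -0.541, 0.215] pointing down, gripper open.
Joint ranges: [-166.64, 166.64], [-54.1, 131.32], [10.49, 154.53], [-73.88, 253.88], [9.74, 151.15], [-171.62, 171.62]. Speed limits (degrees/s): [147.25, 147.25, 180, 180, 180, 180].

INTERFACE

Orientations are given as a 3x3 rotation matrix whose columns are the frame's x, y, z axes.
In Python, from plant import * gives the robot as it stands. The module is installed in compiled form; this text tells all that it offers.
- The arm moves only by the shell command python3 -m inch 'ROWS' [FORCE]. ROWS is JSON, one flat list of numbers, 7 for each row, row after row: the shift along the tool's x, y, z in mm, then the turn, a rotation vector about the tool's x, y, z in degrees, then the opening, from 0 (shut) to 1 (fully open). In form: [x, y, z, ax, ay, az, fingers, x, y, z, ax, ay, az, fingers, ...]. A call has 1 to 5 rows; each row is the pose to reach, as a shift and turn from the pose commanded when the call began, along the tool's axes at that moment; what a row does not reach only later rows make up. A row lasts 1/10 s, in which the tool goes at most 50 mm and 8.59 degrees, less where a joint would pass 70% of its speed; a pose out of reach is approached as far as the arm can. A call with a gripper value outside its range is refused whole. The fingers move at their own pace and stop on an object; FORCE is the grip in N (left out, the last holds). Time passes only in rows, so rows that repeat a pose let the fingers close. It gives the time, the measured TCP pose, the force, the opening and the grip force at its end, in the units of the state.
- get_state(): the state, without advancing time (a new reading comes with each control period).
- camera(name): name is "scene" or "top" or "wrist"; returns a dict with "frame" (400x640x3 uint8, blue, green, red), "intrinsics" (3x3 intrinsics, pixels), "cam_to_world" (4x4, takes a point from camera to world coordinates); the wrist camera has in their place "mount" (4x4, takes a point from camera to tool coordinates, whose origin is the TCP and whose axes are the flange's). Camera axes: x right, y down, z forward; pixel columns grow to the right and rows downward; lengths in m; the calibration is good to about 2 mm. A picture is of the moment at which its call begins: read the wrist's pose just before it. There is no depth.
- job_done(): hands the job in; it is judged then, once.
The state is a dict: "time": time; "joint_positions": joint angles; "qvel": joint speeds; "joint_efforts": joint torques, N m; "eef_pos": TCP position; "eef_rot": TCP orientation; "wrist_force": force on the tool from outside, world axes, zero at the start; "torque": the same for the moment, N m; "grip_width": opening from 0.0 (shut) to 1.0 (fully open); "gripper_force": force on a finger pad.
Only numpy, scipy, OpenCV 4.12 (cv2) and the standard library are available. Lean on these libraries where they do the work, as an engineer would, in place of code of your own. Each camera call takes 0.05 s, during which the arm holds its last target. There are 200 camera calls.

TASK

Put each shoe heel that lies on the bench on the locating plate whose black inlay is its own size, right way up, and push it home against both stops so that its straight edge sits flush on the rear stop and its left flank on the side stop. When all are home and released, take the curing lamp and, from the largest heel to the smallest, aim its beam at the centre of each heel's top, with the lens about 7 cm away, and hold it steady there for three seconds. Then lay the lamp back in its cradle, head the same way as before; all the heels must end up still home (reseat any that gets knocked, before its curing if that is still to come), with the tin, tape roll and brush left where they are.

Things in the scene. Friction and masses are not known exactly. Their poses are not given: they have to be found in the camera images.
- heel_l: Largest heel (may be absent): loose brown leather D, 66 wide, 67 long, 30 mm thick, lying flat. Origin on the underside at the centre of the half-round end (radius 33). x points to its straight edge at x = 34; flat flanks at y = +-33, x = 0 to 34; z up. At the start the straight edge faces away from the robot, within 0.9 rad.
- heel_l_breast (a point): Middle of the straight edge of the largest heel, on its underside: x = 34, y = 0, z = 0 mm in the heel's frame.
- heel_l_top (a point): Centre of the top face of the largest heel, 30 mm above its underside, x = 0.5 mm in the heel's frame: where the lamp is to be aimed.
- heel_m: Second-largest heel (may be absent): loose brown leather D, 56 wide, 59 long, 30 mm thick, lying flat. Origin on the underside at the centre of the half-round end (radius 28). x points to its straight edge at x = 31; flat flanks at y = +-28, x = 0 to 31; z up. At the start the straight edge faces away from the robot, within 0.9 rad.
- heel_m_breast (a point): Middle of the straight edge of the second-largest heel, on its underside: x = 31, y = 0, z = 0 mm in the heel's frame.
- heel_m_top (a point): Centre of the top face of the second-largest heel, 30 mm above its underside, x = 1.5 mm in the heel's frame: where the lamp is to be aimed.
- heel_s: Third-largest heel (may be absent): loose brown leather D, 46 wide, 51 long, 30 mm thick, lying flat. Origin on the underside at the centre of the half-round end (radius 23). x points to its straight edge at x = 28; flat flanks at y = +-23, x = 0 to 28; z up. At the start the straight edge faces away from the robot, within 0.9 rad.
- heel_s_breast (a point): Middle of the straight edge of the third-largest heel, on its underside: x = 28, y = 0, z = 0 mm in the heel's frame.
- heel_s_top (a point): Centre of the top face of the third-largest heel, 30 mm above its underside, x = 2.5 mm in the heel's frame: where the lamp is to be aimed.
- heel_x: Smallest heel (may be absent): loose brown leather D, 36 wide, 43 long, 30 mm thick, lying flat. Origin on the underside at the centre of the half-round end (radius 18). x points to its straight edge at x = 25; flat flanks at y = +-18, x = 0 to 25; z up. At the start the straight edge faces away from the robot, within 0.9 rad.
- heel_x_breast (a point): Middle of the straight edge of the smallest heel, on its underside: x = 25, y = 0, z = 0 mm in the heel's frame.
- heel_x_top (a point): Centre of the top face of the smallest heel, 30 mm above its underside, x = 3.5 mm in the heel's frame: where the lamp is to be aimed.
- plate_l: Fixed plate for the largest heel, 130 (x) x 120 x 8 mm, flush black inlay (66 x 67 D). Steel stops 10 mm above its top: rear, face at x = 45 (y -41 to 59); side, face at y = 45 (x -5 to 45). Origin centre of underside; x to the rear stop (away from robot, within 0.15 rad), y left. Heel home: axes alike, heel_l_breast at x 45, y 12, z 8.
- plate_m: Fixed plate for the second-largest heel, 130 (x) x 120 x 8 mm, flush black inlay (56 x 59 D). Steel stops 10 mm above its top: rear, face at x = 45 (y -41 to 59); side, face at y = 45 (x -5 to 45). Origin centre of underside; x to the rear stop (away from robot, within 0.15 rad), y left. Heel home: axes alike, heel_m_breast at x 45, y 17, z 8.
- plate_s: Fixed plate for the third-largest heel, 130 (x) x 120 x 8 mm, flush black inlay (46 x 51 D). Steel stops 10 mm above its top: rear, face at x = 45 (y -41 to 59); side, face at y = 45 (x -5 to 45). Origin centre of underside; x to the rear stop (away from robot, within 0.15 rad), y left. Heel home: axes alike, heel_s_breast at x 45, y 22, z 8.
- plate_x: Fixed plate for the smallest heel, 130 (x) x 120 x 8 mm, flush black inlay (36 x 43 D). Steel stops 10 mm above its top: rear, face at x = 45 (y -41 to 59); side, face at y = 45 (x -5 to 45). Origin centre of underside; x to the rear stop (away from robot, within 0.15 rad), y left. Heel home: axes alike, heel_x_breast at x 45, y 27, z 8.
- lamp: Loose curing lamp, 0.3 kg, always on: white bar handle 28 mm wide (y), 26 high, x = -100 to 80, with a black round head (44 across, 50 long) at the +x end slanting forward and down, 30 degrees from straight down, lowest point 34 mm below the handle. Origin on the handle's underside near the centre of mass (grip here, across y); x to the head, z up.
- lamp_lens: Centre of the lamp's lens, fixed to the lamp: x = 110, y = 0, z = -23.3 mm in the lamp's frame. Its z axis points out along the beam (forward and down: direction 0.5, 0, -0.866 in the lamp's frame).
- cradle: Fixed lamp cradle: dark base 150 x 80 x 8 mm, two grey posts at x = +-55 (16 along x, 60 wide). The handle rests on both at height 60, between lips 15 higher and 40 apart in y; fingers fit between the posts (94 apart). Origin centre of underside; lamp's head beyond the +x post. At home the lamp's origin is at x = 0, y = 0, z = 60 mm, axes alike.
- polish_tin: Bystander: flat dark shoe-polish tin, 72 mm across, 22 mm high. Origin centre of the underside.
- tape_roll: Bystander: roll of tan edging tape lying flat, 80 mm across, 22 mm high. Origin centre of the underside.
- shoe_brush: Bystander: shoe brush, 50 x 130 x 38 mm. Origin centre of the underside.
Things that resemble listed ones, but are neither listed nor needed, are in the scene too. What is shaped like the heel_l but blue or pink is not meant. What is shaped like the heel_m but red is not meant.

How it is judged (in metres and radians):
On the way, in this order (a step that is already met when the one before it is completed fails the run):
1. all the heels present lie home against both stops of their own plates, let go (x of heel_l_breast in the frame of plate_l between 0.043 and 0.047 m and y of heel_l_breast in the frame of plate_l between 0.01 and 0.014 m and z of heel_l_breast in the frame of plate_l between 0.005 and 0.011 m and angle between the x axis of heel_l and the x axis of plate_l, either way round below 0.035 rad and angle between each of heel_l, heel_m, heel_s, heel_x's own z axis and vertical below 0.06 rad and contact force between the fingers and heel_l below 0.1 N and linear speed of each of heel_l, heel_m, heel_s, heel_x below 0.02 m/s and x of heel_m_breast in the frame of plate_m between 0.043 and 0.047 m and y of heel_m_breast in the frame of plate_m between 0.015 and 0.019 m and z of heel_m_breast in the frame of plate_m between 0.005 and 0.011 m and angle between the x axis of heel_m and the x axis of plate_m, either way round below 0.035 rad and contact force between the fingers and heel_m below 0.1 N and x of heel_s_breast in the frame of plate_s between 0.043 and 0.047 m and y of heel_s_breast in the frame of plate_s between 0.02 and 0.024 m and z of heel_s_breast in the frame of plate_s between 0.005 and 0.011 m and angle between the x axis of heel_s and the x axis of plate_s, either way round below 0.035 rad and contact force between the fingers and heel_s below 0.1 N and x of heel_x_breast in the frame of plate_x between 0.043 and 0.047 m and y of heel_x_breast in the frame of plate_x between 0.025 and 0.029 m and z of heel_x_breast in the frame of plate_x between 0.005 and 0.011 m and angle between the x axis of heel_x and the x axis of plate_x, either way round below 0.035 rad and contact force between the fingers and heel_x below 0.1 N), for 0.3 s.
2. the lamp's beam is held steady on the centre of the largest heel, which lies home (x of heel_l_breast in the frame of plate_l between 0.043 and 0.047 m and y of heel_l_breast in the frame of plate_l between 0.01 and 0.014 m and z of heel_l_breast in the frame of plate_l between 0.005 and 0.011 m and angle between the x axis of heel_l and the x axis of plate_l, either way round below 0.035 rad and angle between heel_l's own z axis and vertical below 0.06 rad and x of heel_l_top in the frame of lamp_lens between -0.012 and 0.012 m and y of heel_l_top in the frame of lamp_lens between -0.012 and 0.012 m and z of heel_l_top in the frame of lamp_lens between 0.04 and 0.1 m), for 2.5 s.
3. the lamp's beam is held steady on the centre of the second-largest heel, which lies home (x of heel_m_breast in the frame of plate_m between 0.043 and 0.047 m and y of heel_m_breast in the frame of plate_m between 0.015 and 0.019 m and z of heel_m_breast in the frame of plate_m between 0.005 and 0.011 m and angle between the x axis of heel_m and the x axis of plate_m, either way round below 0.035 rad and angle between heel_m's own z axis and vertical below 0.06 rad and x of heel_m_top in the frame of lamp_lens between -0.012 and 0.012 m and y of heel_m_top in the frame of lamp_lens between -0.012 and 0.012 m and z of heel_m_top in the frame of lamp_lens between 0.04 and 0.1 m), for 2.5 s.
4. the lamp's beam is held steady on the centre of the third-largest heel, which lies home (x of heel_s_breast in the frame of plate_s between 0.043 and 0.047 m and y of heel_s_breast in the frame of plate_s between 0.02 and 0.024 m and z of heel_s_breast in the frame of plate_s between 0.005 and 0.011 m and angle between the x axis of heel_s and the x axis of plate_s, either way round below 0.035 rad and angle between heel_s's own z axis and vertical below 0.06 rad and x of heel_s_top in the frame of lamp_lens between -0.012 and 0.012 m and y of heel_s_top in the frame of lamp_lens between -0.012 and 0.012 m and z of heel_s_top in the frame of lamp_lens between 0.04 and 0.1 m), for 2.5 s.
5. the lamp's beam is held steady on the centre of the smallest heel, which lies home (x of heel_x_breast in the frame of plate_x between 0.043 and 0.047 m and y of heel_x_breast in the frame of plate_x between 0.025 and 0.029 m and z of heel_x_breast in the frame of plate_x between 0.005 and 0.011 m and angle between the x axis of heel_x and the x axis of plate_x, either way round below 0.035 rad and angle between heel_x's own z axis and vertical below 0.06 rad and x of heel_x_top in the frame of lamp_lens between -0.012 and 0.012 m and y of heel_x_top in the frame of lamp_lens between -0.012 and 0.012 m and z of heel_x_top in the frame of lamp_lens between 0.04 and 0.1 m), for 2.5 s.
At the end, for the whole second after the job is handed in: Every heel present lies flat on its own plate, edges within 2 mm of both stops and within 2 degrees of square, released and at rest; the lamp rests level in its cradle, head to the +x side, within 20 mm along and 9 mm across (all of step 1 and x of lamp_lens in the frame of cradle above 0.08 m and x of lamp in the frame of cradle between -0.02 and 0.02 m and y of lamp in the frame of cradle between -0.009 and 0.009 m and z of lamp in the frame of cradle between 0.056 and 0.065 m and angle between the x axis of lamp and the x axis of cradle, either way round below 0.15 rad and angle between lamp's own z axis and vertical below 0.08 rad and linear speed of lamp below 0.02 m/s); the robot touches nothing.
It fails at once if the polish tin is pushed more than 3 cm from its place (distance of polish_tin from where it was at the start of the episode above 0.03 m).
It fails at once if the tape roll is pushed more than 3 cm from its place (distance of tape_roll from where it was at the start of the episode above 0.03 m).
It fails at once if the shoe brush is pushed more than 3 cm from its place (distance of shoe_brush from where it was at the start of the episode above 0.03 m).
Of heel_l, heel_m, heel_s, heel_x only 3 to 4 are there at a start; the rules pass over those that are not, and their reading is None.
At some moment in a run one of heel_l, heel_m, heel_s, heel_x may be knocked a few centimetres aside while the robot is not near it.
It also fails if it takes over 210 s, if anything falls off the work surface, if the arm or the gripper's body presses on something with over 40 N, if the wrist force passes 120 N, or if a joint passes its speed limit or range.

## Working session

There is one attempt and no reset: what is moved stays moved. The work goes in short steps, Python scripts to look and compute and a shell command to move; the robot and the scene stay as the last step left them, time stands still between calls to the robot, and variables do not carry over. Pictures are saved under pics/ and viewed, at most 14 in all, crops included, and the job is handed in when it is done.

```bash
mkdir -p pics
cat > h.py <<'E'
from plant import *
import numpy as np, cv2
def ray(c,uv):
    K=np.array(c["intrinsics"]);T=np.array(c["cam_to_world"])
    d=T[:3,:3]@np.linalg.solve(K,[uv[0],uv[1],1]);return T[:3,3],d
def px(c,uv,z):
    o,d=ray(c,uv);return o+d*(z-o[2])/d[2]
def proj(c,P):
    T=np.array(c["cam_to_world"]);p=T[:3,:3].T@(np.array(P,float).reshape(-1,3)-T[:3,3]).T
    q=np.array(c["intrinsics"])@p;return (q[:2]/q[2]).T
E
python3 - <<'E'
from h import *
for n in("top","scene"):
    c=camera(n);np.save("pics/%s0.npy"%n,c,allow_pickle=True)
    cv2.imwrite("pics/%s0.png"%n,cv2.resize(c["frame"],(800,500),interpolation=cv2.INTER_CUBIC))
    print(n,np.round(c["intrinsics"],1).tolist(),np.round(c["cam_to_world"],3).tolist())
E
```

```text
top [[382.5, 0.0, 322.3], [0.0, 382.5, 203.9], [0.0, 0.0, 1.0]] [[0.021, -0.997, 0.072, 0.453], [-1.0, -0.021, -0.0, 0.024], [0.002, -0.072, -0.997, 1.082], [0.0, 0.0, 0.0, 1.0]]
scene [[475.8, 0.0, 309.6], [0.0, 475.8, 200.9], [0.0, 0.0, 1.0]] [[-0.171, 0.72, -0.673, 1.349], [0.985, 0.12, -0.122, 0.183], [-0.007, -0.684, -0.73, 0.966], [0.0, 0.0, 0.0, 1.0]]
```

View pics/top0.png

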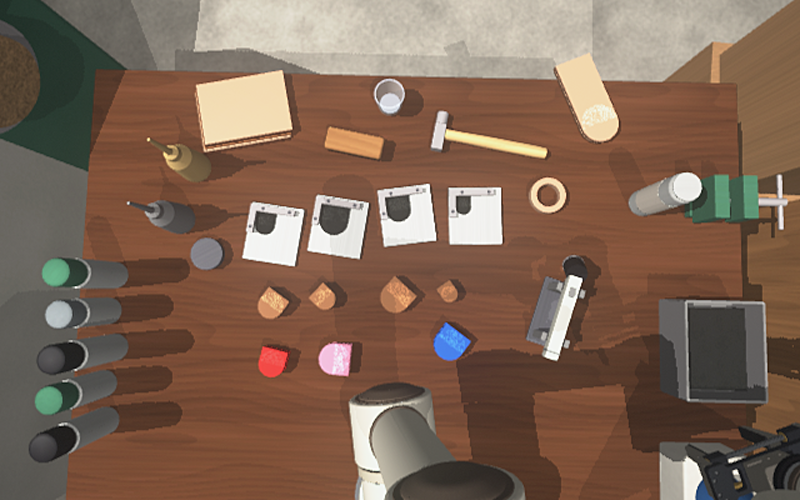

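View pics/scene0.png

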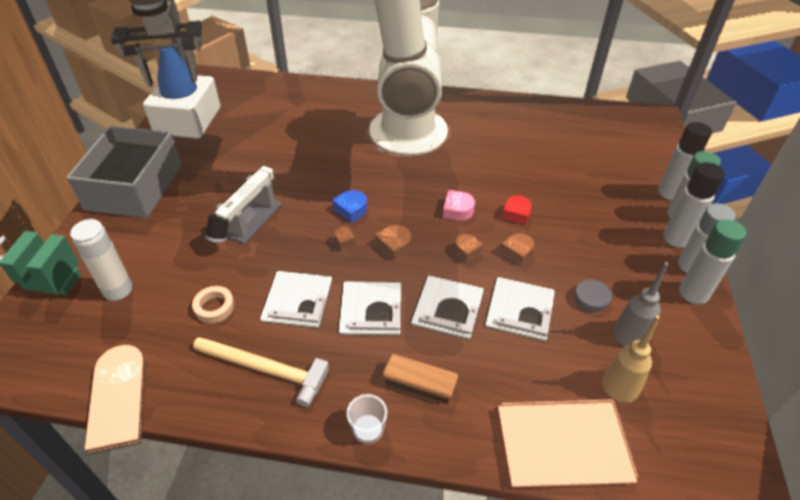

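The top view shows four brown heels at (273,302), (322,295), (398,294) and (448,290). They could be confused with the red heel (273,361), pink (336,360) and blue (452,341). The plates are at (274,235), (338,226), (406,215) and (475,215), the lamp and cradle at (560,305), the tin at (207,253), the tape roll at (548,195) and the brush at (354,142). Next is a close crop.

Run:
```python
from h import *
c=np.load("pics/top0.npy",allow_pickle=True).item()
f=c["frame"][140:265,190:410]
cv2.imwrite("pics/crop1.png",cv2.resize(f,(792,450),interpolation=cv2.INTER_CUBIC))
f=c["frame"][195:300,410:490]
cv2.imwrite("pics/crop2.png",cv2.resize(f,(448,588),interpolation=cv2.INTER_CUBIC))
```

```text
(no output)
```

View pics/crop1.png

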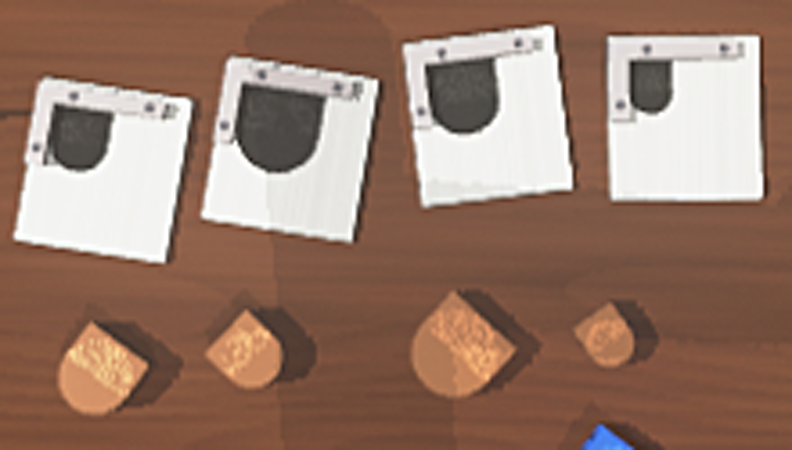

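View pics/crop2.png

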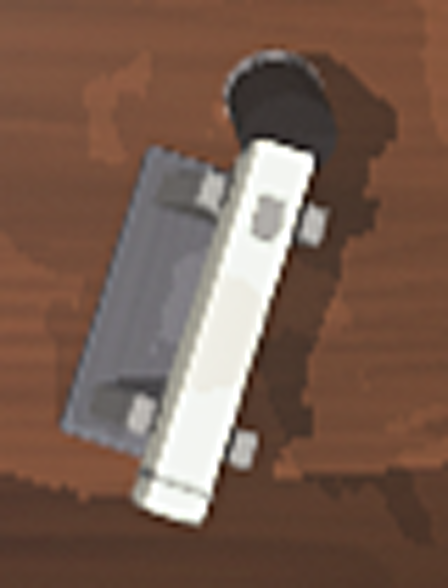

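Crop 1 shows the plates from left to right as s, l, m, x, and the brown heels as m (105,365), s (245,350), l (462,345), x (605,335). All four are present. Crop 2 shows the lamp handle running from (170,512) to (284,150), with the head at the far end. Next I'll fit the poses.

```bash
cat > fit.py <<'E'
from h import *
from scipy.optimize import least_squares
def pose(p,L):
    L=np.array(L,float)/1000; a=p[2]; R=np.array([[np.cos(a),-np.sin(a)],[np.sin(a),np.cos(a)]])
    return np.c_[L[:,:2]@R.T+p[:2],L[:,2]]
def fit(c,L,uv,p0):
    s=least_squares(lambda p:(proj(c,pose(p,L))-uv).ravel(),p0);return s.x,np.round(s.fun,1)
W={'l':(33,34),'m':(28,31),'s':(23,28),'x':(18,25)}
def outline(k,z):
    r,b=W[k];t=np.linspace(np.pi/2,1.5*np.pi,15)
    return [(b,-r,z),(b,r,z)]+[(r*np.cos(a),r*np.sin(a),z) for a in t]
E
cat > m1.py <<'E'
from fit import *
import json
c=np.load("pics/top0.npy",allow_pickle=True).item()
f1=lambda a:(np.array(a)+.5)/3.6-.5+[190,140]
P={'s':[(14,240),(167,262),(191,97)],'l':[(202,218),(354,242),(379,78),(229,57)],'m':[(423,206),(573,187),(554,27),(404,44)],'x':[(610,200),(764,199),(762,37),(608,37)]}
PL=[(-65,60,8),(-65,-60,8),(65,-60,8),(65,60,8)]
out={}
for k,v in P.items():
    p,r=fit(c,PL[:len(v)],f1(v),[.6,0,0]);out['p'+k]=list(p);print('plate',k,p.round(4),r)
# heels: breast right(-y), left(+y) corners, round end point extents on top face
H={'m':[(148,368),(93,321)],'s':[(250,310),(206,355)],'l':[(516,350),(456,291)],'x':[(612,302),(575,330)]}
R={'m':(88,411),'s':(275,384),'l':(427,389),'x':(629,361)} # apex of round end along -x
for k,v in H.items():
    r,b=W[k];p,e=fit(c,[(b,-r,30),(b,r,30),(-r,0,30)],f1(v+[R[k]]),[.45,0,0]);out['h'+k]=list(p);print('heel',k,p.round(4),e)
f2=lambda a:(np.array(a)+.5)/5.6-.5+[410,195]
p,e=fit(c,[(-100,14,86),(-100,-14,86),(80,14,86),(80,-14,86)],f2([(134,500),(203,523),(252,140),(316,158)]),[.4,-.3,0]);out['lamp']=list(p);print('lamp',p.round(4),e)
json.dump(out,open('poses.json','w'))
o=cv2.resize(c["frame"],None,fx=3,fy=3,interpolation=cv2.INTER_CUBIC)
def dr(L,p,col):cv2.polylines(o,[np.int32(((proj(c,pose(p,L))+.5)*3-.5)*8)],True,col,1,cv2.LINE_AA,3)
for k in 'lmsx':
    dr(PL,out['p'+k],(0,0,255)); r,b=W[k]
    q=out['p'+k];s=pose(q,[(45-b,45-r,0)])[0];dr(outline(k,8),[s[0],s[1],q[2]],(255,255,0));dr(outline(k,30),out['h'+k],(0,255,0))
dr([(-100,14,86),(-100,-14,86),(80,-14,86),(80,14,86)],out['lamp'],(0,0,255))
cv2.imwrite("pics/ov.png",o[420:900,570:1420][:, :800])
s=get_state();print(np.round(s['eef_pos'],4),np.round(s['eef_rot'],3).tolist())
w=camera("wrist");print(np.round(w['mount'],3).tolist(),np.round(w['intrinsics'],0).tolist())
E
python3 m1.py
```

```text
plate s [ 0.5732  0.3185 -0.1135] [ 0.1  0.1 -0.2 -0.3  0.1  0.2]
plate l [ 0.5924  0.1717 -0.127 ] [ 0.1  0.2 -0.1 -0.2  0.   0.2 -0.  -0.2]
plate m [0.6217 0.0172 0.1394] [-0.2  0.1  0.4  0.4  0.  -0.3 -0.2 -0.1]
plate x [ 0.6232 -0.1383  0.0236] [ 0.2  0.1 -0.1  0.3 -0.3 -0.2  0.3 -0.1]
heel m [ 0.4097  0.307  -0.5276] [ 1.8 -1.2 -0.1  1.2 -1.7  0. ]
heel s [0.4268 0.1921 0.7889] [ 0.1  0.7  0.1 -0.1 -0.2 -0.6]
heel l [ 0.4342  0.0382 -0.7164] [ 0.6  0.2 -0.5  0.4 -0.1 -0.6]
heel x [ 0.4463 -0.0819  0.6792] [ 0.1 -0.1  0.   0.1 -0.1 -0. ]
lamp [ 0.4129 -0.3126 -0.3106] [ 0.8  1.  -1.2  0.5  0.8 -0.9 -0.4 -0.6]
[ 0.1953 -0.5402  0.2137] [[0.94, 0.34, -0.0], [0.34, -0.94, 0.002], [0.0, -0.002, -1.0]]
[[-0.0, -0.964, -0.266, 0.074], [1.0, -0.0, -0.0, 0.001], [-0.0, -0.266, 0.964, -0.17], [0.0, 0.0, 0.0, 1.0]] [[316.0, 0.0, 317.0], [0.0, 316.0, 198.0], [0.0, 0.0, 1.0]]
```

View pics/ov.png

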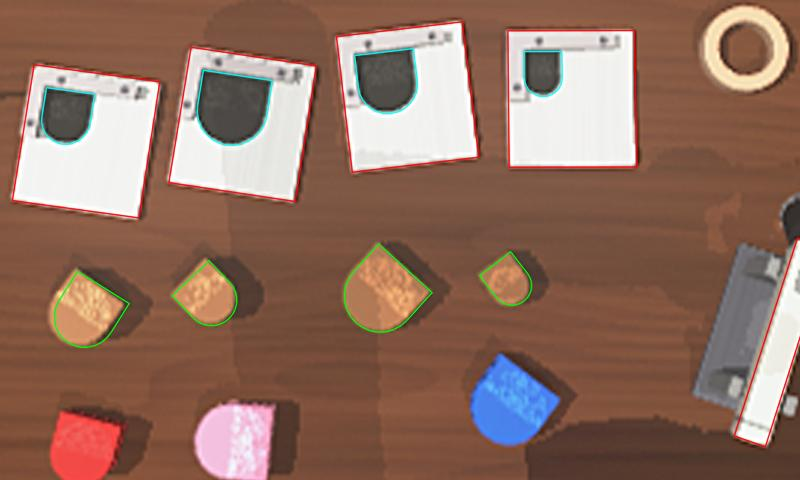

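The overlay matches the plates, inlays, lamp and heels l, s and x. Only heel m is off, because I misread its apex, so I'll refit it. Then I'll plan the first reach, to heel x.

```bash
sed -i "s/'m':(88,411)/'m':(70,403)/" m1.py; python3 m1.py | grep 'heel m'
cat > plan.py <<'E'
import sys,json
from fit import *
from scipy.spatial.transform import Rotation as Ro
def plan(x,y,z,yawdeg,tag=''):
    s=get_state();R=np.array(s['eef_rot']);p=np.array(s['eef_pos']);a=np.radians(yawdeg)
    T=np.array([[np.cos(a),np.sin(a),0],[np.sin(a),-np.cos(a),0],[0,0,-1]])
    print(tag,'shift',np.round(1000*R.T@([x,y,z]-p),1),'turn',np.round(Ro.from_matrix(R.T@T).as_rotvec(degrees=True),2),
     '| target %.4f %.4f %.4f %.1f'%(x,y,z,yawdeg),'t',round(s['time'],1),'F',np.round(s['wrist_force'],1),'J',np.round(s['joint_positions'],0))
O=json.load(open('poses.json'))
def heel(k,gx=14,z=.013,flip=0):
    q=O['h'+k];t=pose(q,[(gx,0,0)])[0];plan(t[0],t[1],z,np.degrees(q[2])+flip,'heel '+k)
def plate(k,gx=14,dx=0,dy=0,z=.021,flip=0):  # home TCP, backed off by dx,dy mm in plate axes
    q=O['p'+k];r,b=W[k];t=pose(q,[(45-b+gx-dx,45-r-dy,0)])[0];plan(t[0],t[1],z,np.degrees(q[2])+flip,'plate '+k)
if __name__=='__main__': eval(sys.argv[1])
E
python3 plan.py "heel('x',z=.1)"
```

```text
heel m [ 0.4126  0.3131 -0.6792] [ 0.1 -0.   0.  -0.2 -0.1  0.2]
heel x shift [ 405.  -350.4  114.5] turn [ -0.06  -0.02 -19.05] | target 0.4572 -0.0731 0.1000 38.9 t 0.2 F [-0.7  0.3 -0. ] J [-82.   9.  92.   0.  79. -12.]
```

```bash
python3 -m inch '[180,-156,40,0,0,0,0.7,180,-156,40,0,0,0,0.7,180,-156,40,0,0,0,0.7,180,-156,40,0,0,0,0.7,180,-156,40,0,0,0,0.7]'
python3 -m inch '[180,-156,40,0,0,0,0.7,180,-156,40,0,0,0,0.7,180,-156,40,0,0,0,0.7,180,-156,40,0,0,0,0.7,180,-156,40,0,0,0,0.7]'
python3 -m inch '[45,-38.4,34,0,0,-8,0.7,45,-38.4,34,0,0,-16,0.7,45,-38.4,34,0,0,-19,0.7,45,-38.4,34,0,0,-19,0.7,45,-38.4,34,0,0,-19,0.7]'
python3 plan.py "heel('x',z=.013)"
```

```text
time: 0.7
eef_pos: [0.3123, -0.3304, 0.1739]
eef_rot: [[0.94, 0.34, -0.0], [0.34, -0.94, 0.001], [0.0, -0.001, -1.0]]
wrist_force: [1.8, 0.6, 0.3]
grip_width: 0.701
gripper_force: 0.0
time: 1.2
eef_pos: [0.4285, -0.1226, 0.1342]
eef_rot: [[0.94, 0.341, 0.0], [0.341, -0.94, 0.0], [0.0, -0.0, -1.0]]
wrist_force: [1.0, 0.0, 0.4]
grip_width: 0.701
gripper_force: 0.0
time: 1.7
eef_pos: [0.4573, -0.0738, 0.1007]
eef_rot: [[0.78, 0.626, 0.0], [0.626, -0.78, -0.0], [0.0, 0.0, -1.0]]
wrist_force: [0.4, -0.3, 0.2]
grip_width: 0.696
gripper_force: 0.0
heel x shift [ 0.3 -0.6 87.7] turn [ 0.02 -0.   -0.14] | target 0.4572 -0.0731 0.0130 38.9 t 1.7 F [ 0.4 -0.3  0.2] J [-24.  -1. 115.  -0.  65.  27.]
```

```bash
python3 -m inch '[0.3,-0.6,40,0,0,0,0.7,0.3,-0.6,75,0,0,0,0.7,0.3,-0.6,87.5,0,0,0,0.7,0.3,-0.6,87.5,0,0,0,0.7,0.3,-0.6,87.5,0,0,0,0.7]'
python3 -m inch '[0,0,0,0,0,0,0.2,0,0,0,0,0,0,0.2,0,0,0,0,0,0,0.2,0,0,0,0,0,0,0.2,0,0,0,0,0,0,0.2]' 20
python3 -m inch '[0,0,0,0,0,0,0.2,0,0,0,0,0,0,0.2,0,0,-10,0,0,0,0.2,0,0,-40,0,0,0,0.2,0,0,-60,0,0,0,0.2]'
python3 plan.py "plate('x',dx=6,dy=6,z=.071)"
```

```text
time: 2.2
eef_pos: [0.4581, -0.0736, 0.0144]
eef_rot: [[0.779, 0.627, 0.002], [0.627, -0.779, -0.001], [0.001, 0.002, -1.0]]
wrist_force: [-0.2, 0.3, -0.1]
grip_width: 0.702
gripper_force: 0.0
time: 2.7
eef_pos: [0.4575, -0.073, 0.0137]
eef_rot: [[0.779, 0.628, 0.001], [0.628, -0.779, -0.0], [0.0, 0.001, -1.0]]
wrist_force: [-0.8, 1.3, 6.1]
grip_width: 0.392
gripper_force: 19.9
time: 3.2
eef_pos: [0.4573, -0.073, 0.0747]
eef_rot: [[0.779, 0.628, 0.001], [0.628, -0.779, -0.0], [0.0, 0.001, -1.0]]
wrist_force: [-0.4, 0.1, -0.8]
grip_width: 0.391
gripper_force: 19.9
plate x shift [123.2 155.4   3.8] turn [ 3.000e-02 -3.000e-02  3.752e+01] | target 0.6507 -0.1166 0.0710 1.4 t 3.2 F [-0.4  0.1 -0.8] J [-24.   2. 116.  -0.  62.  27.]
```

```bash
python3 -m inch '[30,38,-5,0,0,8,0.2,60,76,-5,0,0,16,0.2,90,114,-5,0,0,24,0.2,115,145,-3,0,0,32,0.2,123.2,155.4,3.8,0,0,37.5,0.2]'
python3 -m inch '[0,0,0,0,0,0,0.2,0,0,10,0,0,0,0.2,0,0,30,0,0,0,0.2,0,0,40,0,0,0,0.2,0,0,44,0,0,0,0.2]'
python3 plan.py "plate('x',dx=0,dy=0,z=.022)"
```

```text
time: 3.7
eef_pos: [0.6543, -0.1178, 0.0705]
eef_rot: [[1.0, 0.019, 0.004], [0.019, -1.0, -0.001], [0.004, 0.002, -1.0]]
wrist_force: [-0.6, -0.8, -1.5]
grip_width: 0.392
gripper_force: 19.9
time: 4.2
eef_pos: [0.6484, -0.1158, 0.0235]
eef_rot: [[1.0, 0.025, -0.003], [0.025, -1.0, 0.001], [-0.003, -0.001, -1.0]]
wrist_force: [-0.5, -0.2, -1.0]
grip_width: 0.391
gripper_force: 19.9
plate x shift [ 8.3 -5.1  1.5] turn [-0.08  0.2   0.07] | target 0.6566 -0.1105 0.0220 1.4 t 4.2 F [-0.5 -0.2 -1. ] J [-21.  33.  84.  -0.  63.  68.]
```

```bash
python3 -m inch '[0,0,1.5,0,0,0,0.2,2,0,1.5,0,0,0,0.2,4,0,1.5,0,0,0,0.2,5,0,1.5,0,0,0,0.2,5,0,1.5,0,0,0,0.2]'
for i in 1 2; do python3 -m inch '[0.5,0,0,0,0,0,0.2,1,0,0,0,0,0,0.2,1.5,0,0,0,0,0,0.2,2,0,0,0,0,0,0.2,2,0,0,0,0,0,0.2]' | egrep 'pos|force'; done
python3 plan.py "plate('x',dx=0,dy=0,z=.022)"
```

```text
time: 4.7
eef_pos: [0.6561, -0.1166, 0.0244]
eef_rot: [[1.0, 0.024, 0.001], [0.024, -1.0, -0.0], [0.001, 0.0, -1.0]]
wrist_force: [-0.1, 0.9, -0.8]
grip_width: 0.39
gripper_force: 19.9
eef_pos: [0.6569, -0.1164, 0.0237]
wrist_force: [-3.1, -0.1, 2.3]
gripper_force: 19.8
eef_pos: [0.6574, -0.1165, 0.0234]
wrist_force: [-8.4, -1.6, 5.1]
gripper_force: 19.8
plate x shift [-0.7 -6.   1.4] turn [-0.02  0.3   0.05] | target 0.6566 -0.1105 0.0220 1.4 t 5.7 F [-8.4 -1.6  5.1] J [-20.  34.  83.  -0.  64.  68.]
```

```bash
python3 -m inch '[0,-2,0,0,0,0,0.2,0,-4,0,0,0,0,0.2,0,-5,0,0,0,0,0.2,0,-5.5,0,0,0,0,0.2,0,-5.5,0,0,0,0,0.2]'| egrep 'pos|force'
for i in 1 2; do python3 -m inch '[0,-0.4,0,0,0,0,0.2,0,-0.8,0,0,0,0,0.2,0,-1.2,0,0,0,0,0.2,0,-1.5,0,0,0,0,0.2,0,-1.5,0,0,0,0,0.2]' | egrep 'pos|force'; done
python3 plan.py "plate('x',dx=0,dy=0,z=.022)"
```

```text
eef_pos: [0.6574, -0.112, 0.0228]
wrist_force: [-7.5, -5.5, -0.1]
gripper_force: 19.9
eef_pos: [0.6576, -0.1118, 0.0229]
wrist_force: [-6.5, -6.9, -0.4]
gripper_force: 19.9
eef_pos: [0.6578, -0.1115, 0.0231]
wrist_force: [-5.6, -9.8, -2.8]
gripper_force: 19.9
plate x shift [-1.2 -1.1  1.1] turn [0.32 0.19 0.04] | target 0.6566 -0.1105 0.0220 1.4 t 7.2 F [-5.6 -9.8 -2.8] J [-20.  34.  83.  -0.  64.  69.]
```

```bash
python3 -m inch '[-0.8,1.5,0,0,0,0,0.2,-1.2,2.2,0,0,0,0,0.2,-1.2,2.2,0,0,0,0,0.2,-1.2,2.2,0,0,0,0,0.2,-1.2,2.2,0,0,0,0,0.2]'| egrep 'pos|force'
python3 -m inch '[0,0,0,0,0,0,0.6,0,0,0,0,0,0,0.6,0,0,0,0,0,0,0.6,0,0,-5,0,0,0,0.6,0,0,-20,0,0,0,0.6]'
python3 -m inch '[0,0,-50,0,0,0,0.6,0,0,-80,0,0,0,0.6,-60,0,-80,0,0,0,0.6,-110,0,-80,0,0,0,0.6,-120,0,-80,0,0,0,0.6]'
python3 - <<'E'
from h import *
s=get_state();c=camera("wrist");np.save("pics/w1.npy",dict(c,s=s),allow_pickle=True)
cv2.imwrite("pics/w1.png",c["frame"])
E
```

```text
eef_pos: [0.6576, -0.1117, 0.023]
wrist_force: [-2.0, -6.1, -3.7]
gripper_force: 20.0
time: 8.2
eef_pos: [0.6571, -0.1094, 0.043]
eef_rot: [[1.0, 0.024, -0.003], [0.024, -1.0, 0.001], [-0.003, -0.001, -1.0]]
wrist_force: [0.2, -0.1, -0.4]
grip_width: 0.598
gripper_force: 0.0
time: 8.7
eef_pos: [0.5346, -0.1122, 0.1241]
eef_rot: [[1.0, 0.024, -0.002], [0.024, -1.0, 0.001], [-0.002, -0.001, -1.0]]
wrist_force: [0.8, 0.4, -0.6]
grip_width: 0.598
gripper_force: 0.0
```

View pics/w1.png

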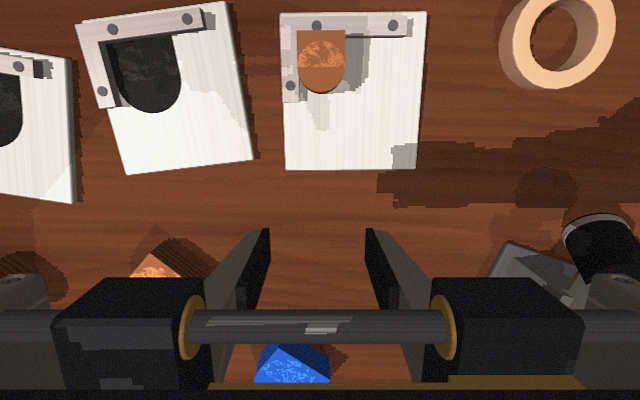

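The wrist view shows heel x in the corner of its plate at (321,62), flush with both stops. Next is heel l.

```bash
python3 plan.py "heel('l',z=.09)"
```

```text
heel l shift [ -85.6 -143.3   34.5] turn [2.00e-02 1.70e-01 4.24e+01] | target 0.4447 0.0290 0.0900 -41.0 t 8.8 F [ 1.7  0.8 -0.6] J [-25.  10. 101.  -0.  69.  64.]
```

```bash
python3 -m inch '[-22,-36,9,0,0,8.5,1,-44,-72,18,0,0,17,1,-66,-108,26,0,0,25.5,1,-85.6,-143.3,34.5,0,0,34,1,-85.6,-143.3,34.5,0,0,42.4,1]' | egrep 'pos|grip'
python3 -m inch '[0,0,0,0,0,0,1,0,0,0,0,0,0,1,0,0,0,0,0,0,1]' >/dev/null
python3 plan.py "heel('l')"
python3 - <<'E'
from h import *
c=camera("wrist");cv2.imwrite("pics/w2.png",c["frame"])
E
```

```text
eef_pos: [0.4468, 0.0318, 0.0889]
grip_width: 0.995
gripper_force: 0.0
heel l shift [-5.4  2.8 77.2] turn [-0.06 -0.1   0.11] | target 0.4447 0.0290 0.0130 -41.0 t 9.6 F [-1.   0.4  0. ] J [-12.  -2. 118.   0.  64. 119.]
```

View pics/w2.png

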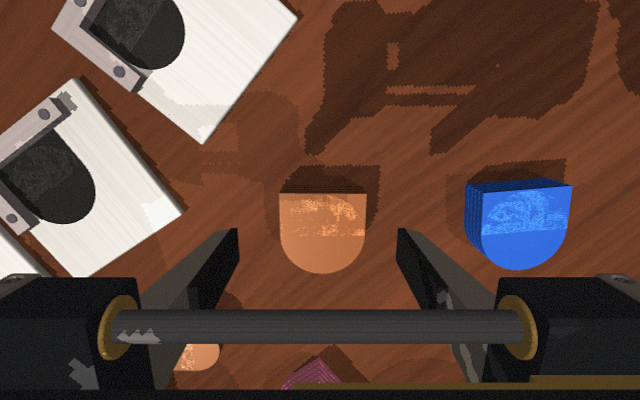

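The wrist view shows heel l square between the fingers at (323,230), so I'll descend and grip.

```bash
python3 -m inch '[-5,2.8,40,0,0,0,1,-5,2.8,70,0,0,0,1,-5,2.8,77,0,0,0,1,-5,2.8,77,0,0,0,1,-5,2.8,77,0,0,0,1]' | egrep 'pos|force'
python3 -m inch '[0,0,0,0,0,0,0.5,0,0,0,0,0,0,0.5,0,0,0,0,0,0,0.5,0,0,0,0,0,0,0.5,0,0,0,0,0,0,0.5]' 20
python3 -m inch '[0,0,0,0,0,0,0.5,0,0,0,0,0,0,0.5,0,0,-10,0,0,0,0.5,0,0,-40,0,0,0,0.5,0,0,-60,0,0,0,0.5]'
python3 plan.py "plate('l',dx=7,dy=7,z=.071)"
```

```text
eef_pos: [0.4451, 0.0289, 0.0137]
wrist_force: [0.7, -1.2, 0.0]
gripper_force: 0.0
time: 10.6
eef_pos: [0.4441, 0.0293, 0.0129]
eef_rot: [[0.754, -0.656, 0.001], [-0.656, -0.754, -0.0], [0.001, -0.0, -1.0]]
wrist_force: [-0.6, -0.1, 4.1]
grip_width: 0.719
gripper_force: 20.0
time: 11.1
eef_pos: [0.4436, 0.0295, 0.0737]
eef_rot: [[0.754, -0.656, 0.0], [-0.656, -0.754, 0.0], [0.0, -0.0, -1.0]]
wrist_force: [0.9, 0.2, -2.1]
grip_width: 0.717
gripper_force: 20.0
plate l shift [  31.1 -219.1    2.8] turn [-1.000e-02 -2.000e-02 -3.375e+01] | target 0.6109 0.1744 0.0710 -7.3 t 11.1 F [ 0.9  0.2 -2.1] J [-12.  -1. 119.   0.  62. 119.]
```

```bash
python3 -m inch '[7,-49,0,0,0,-7,0.5,14,-98,0,0,0,-14,0.5,21,-147,0,0,0,-21,0.5,28,-195,0,0,0,-28,0.5,31.1,-219,0,0,0,-33.75,0.5]'| egrep 'pos|force'
python3 -m inch '[0,0,0,0,0,0,0.5,0,0,0,0,0,0,0.5,0,0,10,0,0,0,0.5,0,0,30,0,0,0,0.5,0,0,42,0,0,0,0.5]'| egrep 'pos|force'
python3 -m inch '[0,0,3,0,0,0,0.5,0,0,5,0,0,0,0.5,0,0,7,0,0,0,0.5,0,0,9,0,0,0,0.5,0,0,9,0,0,0,0.5]'| egrep 'pos|force'
python3 plan.py "plate('l',dx=0,dy=0,z=.0215)"
```

```text
eef_pos: [0.6128, 0.1768, 0.0726]
wrist_force: [-0.1, 0.5, -1.9]
gripper_force: 20.0
eef_pos: [0.6088, 0.1732, 0.0283]
wrist_force: [-0.8, -0.6, -2.0]
gripper_force: 20.0
eef_pos: [0.611, 0.1742, 0.0216]
wrist_force: [0.2, 0.1, -1.3]
gripper_force: 20.0
plate l shift [ 6.9 -7.1  0.1] turn [-0.   -0.02 -0.01] | target 0.6187 0.1804 0.0215 -7.3 t 12.6 F [ 0.2  0.1 -1.3] J [  5.  30.  89.  -0.  61. 102.]
```

```bash
python3 -m inch '[2,0,0.5,0,0,0,0.5,4,0,0.5,0,0,0,0.5,6,0,0.5,0,0,0,0.5,7,0,0.5,0,0,0,0.5,7,0,0.5,0,0,0,0.5]'| egrep 'pos|force'
for i in 1 2; do python3 -m inch '[0.5,0,0,0,0,0,0.5,1,0,0,0,0,0,0.5,1.5,0,0,0,0,0,0.5,1.5,0,0,0,0,0,0.5]' | egrep 'pos|force'; done
python3 plan.py "plate('l',dx=0,dy=0,z=.0215)"
```

```text
eef_pos: [0.6157, 0.1737, 0.021]
wrist_force: [-8.9, -0.2, 6.8]
gripper_force: 20.0
eef_pos: [0.6158, 0.1737, 0.0211]
wrist_force: [-13.6, -0.1, 11.1]
gripper_force: 20.0
eef_pos: [0.6159, 0.1737, 0.0212]
wrist_force: [-18.5, 0.5, 15.8]
gripper_force: 20.0
plate l shift [ 1.9 -7.1 -0.3] turn [ 0.08  0.69 -0.01] | target 0.6187 0.1804 0.0215 -7.3 t 13.9 F [-18.5   0.5  15.8] J [  5.  31.  87.   0.  63. 102.]
```

```bash
python3 -m inch '[-1.5,-2,0,0,0,0,0.5,-1.5,-4,0,0,0,0,0.5,-1.5,-6,0,0,0,0,0.5,-1.5,-7,0,0,0,0,0.5,-1.5,-7,0,0,0,0,0.5]'| egrep 'pos|force'
for i in 1 2; do python3 -m inch '[0,-0.5,0,0,0,0,0.5,0,-1,0,0,0,0,0.5,0,-1.5,0,0,0,0,0.5,0,-1.5,0,0,0,0,0.5]' | egrep 'pos|force'; done
python3 plan.py "plate('l',dx=0,dy=0,z=.0215)"
```

```text
eef_pos: [0.6161, 0.1758, 0.0211]
wrist_force: [-15.9, -15.7, 15.1]
gripper_force: 20.0
eef_pos: [0.6163, 0.1769, 0.0211]
wrist_force: [-17.0, -16.2, 15.1]
gripper_force: 20.0
eef_pos: [0.6165, 0.1784, 0.0211]
wrist_force: [-17.2, -16.7, 15.0]
gripper_force: 20.0
plate l shift [ 1.9 -2.3 -0.5] turn [ 0.55  0.61 -0.04] | target 0.6187 0.1804 0.0215 -7.3 t 15.2 F [-17.2 -16.7  15. ] J [  6.  31.  87.  -0.  63. 103.]
```

```bash
python3 -m inch '[-1,0,-0.7,0,0,0,0.5,-1,-1,-0.7,0,0,0,0.5,-1,-1,-0.7,0,0,0,0.5]'| egrep 'pos|force'
for i in 1 2; do python3 -m inch '[0,-0.5,0,0,0,0,0.5,0,-1,0,0,0,0,0.5,0,-1.5,0,0,0,0,0.5,0,-1.5,0,0,0,0,0.5]' | egrep 'pos|force'; done
python3 plan.py "plate('l',dx=0,dy=0,z=.0215)"
```

```text
eef_pos: [0.6165, 0.1786, 0.0211]
wrist_force: [-11.7, -18.1, 9.5]
gripper_force: 20.0
eef_pos: [0.6165, 0.1787, 0.0211]
wrist_force: [-14.2, -23.3, 11.8]
gripper_force: 20.0
eef_pos: [0.6164, 0.1787, 0.021]
wrist_force: [-14.8, -27.0, 11.4]
gripper_force: 20.0
plate l shift [ 2.  -2.  -0.5] turn [ 0.9   0.56 -0.02] | target 0.6187 0.1804 0.0215 -7.3 t 16.3 F [-14.8 -27.   11.4] J [  6.  31.  87.  -1.  63. 103.]
```

```bash
python3 -m inch '[-1,2,0,0,0,0,0.5,-2,4.5,-0.7,0,0,0,0.5,-2,4.5,-0.7,0,0,0,0.5,-2,4.5,-0.7,0,0,0,0.5]'| egrep 'pos|force'
python3 -m inch '[0,0,0,0,0,0,0.95,0,0,0,0,0,0,0.95,0,0,0,0,0,0,0.95,0,0,-5,0,0,0,0.95,0,0,-20,0,0,0,0.95]'| egrep 'pos|force'
python3 -m inch '[0,0,-50,0,0,0,0.95,0,0,-80,0,0,0,0.95,-60,0,-80,0,0,0,0.95,-110,0,-80,0,0,0,0.95,-120,0,-80,0,0,0,0.95]'| egrep 'pos|force'
python3 -m inch '[0,0,0,0,0,0,0.95,0,0,0,0,0,0,0.95]'>/dev/null
python3 - <<'E'
from h import *
s=get_state();c=camera("wrist");np.save("pics/w3.npy",dict(c,s=s),allow_pickle=True)
cv2.imwrite("pics/w3.png",cv2.resize(c["frame"][0:160,120:440],(800,400),interpolation=cv2.INTER_CUBIC))
E
python3 plan.py "heel('s',z=.09)"
```

```text
eef_pos: [0.6162, 0.1786, 0.021]
wrist_force: [-2.7, -12.5, -2.3]
gripper_force: 20.0
eef_pos: [0.6163, 0.1831, 0.0415]
wrist_force: [-1.3, -0.1, -0.2]
gripper_force: 0.0
eef_pos: [0.4947, 0.1989, 0.1228]
wrist_force: [-0.5, -0.5, 0.3]
gripper_force: 0.0
heel s shift [-63.7   4.2  33.4] turn [ 4.000e-02 -1.800e-01 -5.249e+01] | target 0.4367 0.2021 0.0900 45.2 t 17.9 F [0.1 0.3 0.6] J [  9.   9. 103.  -0.  68. 106.]
```

View pics/w3.png

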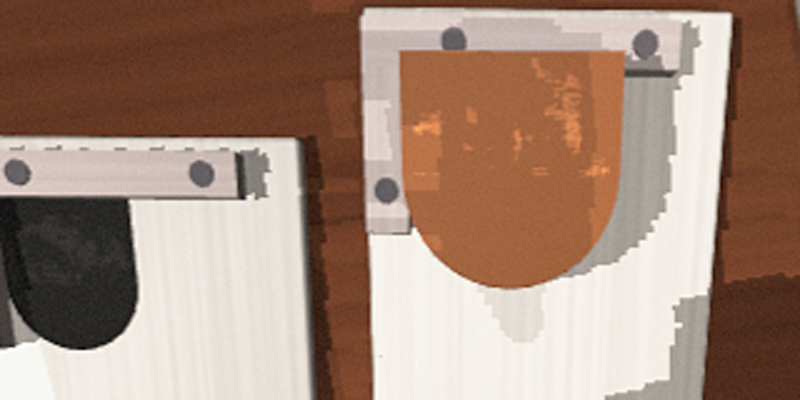

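Heel l appears flush in both stops at (510,170). I'll check it numerically and continue to heel s.

```bash
cat > chk.py <<'E'
from fit import *
def wc(f):
    c=np.load(f,allow_pickle=True).item();T=np.eye(4);T[:3,:3]=c['s']['eef_rot'];T[:3,3]=c['s']['eef_pos']
    c['cam_to_world']=T@np.array(c['mount']);return c
def chk(f,k,heelpts,platepts,off,sc,p0=[.6,.1,0]):
    c=wc(f);g=lambda a:(np.array(a)+.5)/sc-.5+off;r,b=W[k]
    h,e=fit(c,[(b,r,38),(b,-r,38),(-r,0,38)],g(heelpts),p0)
    q,e2=fit(c,[(45,-41,18),(-5,45,18),(65,-60,8)],g(platepts),p0)
    br=pose(h,[(b,0,0)])[0][:2]-q[:2];a=q[2];R=np.array([[np.cos(a),np.sin(a)],[-np.sin(a),np.cos(a)]])
    print(k,'breast in plate mm',(1000*R@br).round(1),'want 45,',45-r,'dang',round(np.degrees(h[2]-q[2]),2),'plate',q.round(4),'res',e,e2)
E
python3 - <<'E'
from chk import *
chk('pics/w3.npy','l',[(400,51),(624,51),(510,289)],[(679,70),(410,233),(732,13)],[120,0],2.5)
E
python3 -m inch '[-16,1,8,0,0,-8.5,0.75,-32,2,16,0,0,-17,0.75,-48,3,24,0,0,-25.5,0.75,-63.7,4.2,33.4,0,0,-34,0.75,-63.7,4.2,33.4,0,0,-42.5,0.75]'| egrep 'pos|force'
python3 -m inch '[0,0,0,0,0,-8.5,0.75,0,0,0,0,0,-10,0.75,0,0,0,0,0,-10,0.75,0,0,0,0,0,-10,0.75]'| egrep 'pos|force'
python3 plan.py "heel('s')"
```

```text
l breast in plate mm [45.  11.9] want 45, 12 dang 0.6 plate [ 0.5903  0.1691 -0.1393] res [-0.5  0.   0.4  0.2  0.1 -0.1] [-0.4  0.5 -0.6  0.4  1.  -0.7]
eef_pos: [0.4337, 0.2018, 0.0877]
wrist_force: [0.2, -0.0, -0.0]
gripper_force: 0.0
eef_pos: [0.4355, 0.202, 0.0891]
wrist_force: [0.0, -0.0, 0.3]
gripper_force: 0.0
heel s shift [ 0.8  0.7 76.1] turn [ 0.02 -0.03 -0.14] | target 0.4367 0.2021 0.0130 45.2 t 18.9 F [ 0.  -0.   0.3] J [ 10.   3. 113.   0.  64.  55.]
```

Heel l measures 45.0 / 11.9 mm, which is home. Now heel s.

```bash
python3 -m inch '[0.8,0.7,40,0,0,0,0.75,0.8,0.7,70,0,0,0,0.75,0.8,0.7,76,0,0,0,0.75,0.8,0.7,76,0,0,0,0.75,0.8,0.7,76,0,0,0,0.75]' | egrep 'pos|force'
python3 -m inch '[0,0,0,0,0,0,0.3,0,0,0,0,0,0,0.3,0,0,0,0,0,0,0.3,0,0,0,0,0,0,0.3,0,0,0,0,0,0,0.3]' 20| egrep 'pos|force|width'
python3 -m inch '[0,0,0,0,0,0,0.3,0,0,0,0,0,0,0.3,0,0,-10,0,0,0,0.3,0,0,-40,0,0,0,0.3,0,0,-60,0,0,0,0.3]'| egrep 'pos|force|width'
python3 plan.py "plate('s',dx=7,dy=7,z=.071)"
```

```text
eef_pos: [0.4371, 0.2024, 0.0142]
wrist_force: [-1.0, 0.5, 0.4]
gripper_force: 0.0
eef_pos: [0.4365, 0.2022, 0.0136]
wrist_force: [-0.4, -0.2, 5.8]
grip_width: 0.503
gripper_force: 19.8
eef_pos: [0.4358, 0.2022, 0.0742]
wrist_force: [-0.7, -1.0, -0.5]
grip_width: 0.498
gripper_force: 19.8
plate s shift [206.   25.1   3.3] turn [-0.000e+00 -2.000e-02  5.172e+01] | target 0.5987 0.3307 0.0710 -6.5 t 20.4 F [-0.7 -1.  -0.5] J [ 10.   4. 114.   0.  62.  55.]
```

```bash
python3 -m inch '[45,5,0,0,0,8.5,0.3,90,10,0,0,0,17,0.3,135,15,0,0,0,25.5,0.3,175,21,0,0,0,34,0.3,206,25.1,0,0,0,42.5,0.3]'| egrep 'pos|force'
python3 -m inch '[0,0,0,0,0,8.5,0.3,0,0,0,0,0,9.2,0.3,0,0,10,0,0,9.2,0.3,0,0,30,0,0,9.2,0.3,0,0,42,0,0,9.2,0.3]'| egrep 'pos|force'
python3 -m inch '[0,0,3,0,0,0,0.3,0,0,5,0,0,0,0.3,0,0,7,0,0,0,0.3,0,0,9,0,0,0,0.3,0,0,9.5,0,0,0,0.3]'| egrep 'pos|force'
python3 plan.py "plate('s',dx=0,dy=0,z=.0215)"
```

```text
eef_pos: [0.5999, 0.332, 0.0728]
wrist_force: [0.2, 0.3, -1.1]
gripper_force: 19.8
eef_pos: [0.5971, 0.3299, 0.0288]
wrist_force: [-0.8, -0.1, -1.9]
gripper_force: 19.8
eef_pos: [0.599, 0.3307, 0.0217]
wrist_force: [-0.8, -0.1, 2.7]
gripper_force: 19.8
plate s shift [ 6.7 -6.9  0.2] turn [-0.02 -0.04  0.04] | target 0.6064 0.3368 0.0215 -6.5 t 21.9 F [-0.8 -0.1  2.7] J [ 19.  36.  80.  -0.  64. 115.]
```

```bash
python3 -m inch '[2,0,-0.3,0,0,0,0.3,4,0,-0.3,0,0,0,0.3,5,0,-0.3,0,0,0,0.3,6,0,-0.3,0,0,0,0.3,6,0,-0.3,0,0,0,0.3]'| egrep 'pos|force'
python3 -m inch '[0.5,0,0,0,0,0,0.3,1,0,0,0,0,0,0.3,1,0,0,0,0,0,0.3]' | egrep 'pos|force'
python3 -m inch '[0,-2,0,0,0,0,0.3,0,-4,0,0,0,0,0.3,0,-5,0,0,0,0,0.3,0,-5,0,0,0,0,0.3]' | egrep 'pos|force'
python3 -m inch '[0,-0.5,0,0,0,0,0.3,0,-1,0,0,0,0,0.3,0,-1.5,0,0,0,0,0.3,0,-1.5,0,0,0,0,0.3]' | egrep 'pos|force'
python3 plan.py "plate('s',dx=0,dy=0,z=.0215)"
```

```text
eef_pos: [0.6035, 0.3303, 0.0218]
wrist_force: [-4.2, 0.8, 3.8]
gripper_force: 19.7
eef_pos: [0.6037, 0.3303, 0.0218]
wrist_force: [-7.1, 0.2, 6.2]
gripper_force: 19.7
eef_pos: [0.604, 0.332, 0.0218]
wrist_force: [-10.1, -10.2, 9.9]
gripper_force: 19.6
eef_pos: [0.6042, 0.3332, 0.0218]
wrist_force: [-11.0, -10.0, 10.8]
gripper_force: 19.6
plate s shift [ 1.9 -3.9  0.3] turn [0.42 0.35 0.02] | target 0.6064 0.3368 0.0215 -6.5 t 23.4 F [-11.  -10.   10.8] J [ 19.  37.  78.  -0.  66. 116.]
```

```bash
python3 -m inch '[-0.5,-0.5,-0.5,0,0,0,0.3,-0.5,-1,-0.5,0,0,0,0.3,-0.5,-1.5,-0.5,0,0,0,0.3,-0.5,-1.5,-0.5,0,0,0,0.3]'| egrep 'pos|force'
for i in 1 2; do python3 -m inch '[0,-0.5,0,0,0,0,0.3,0,-1,0,0,0,0,0.3,0,-1.5,0,0,0,0,0.3,0,-1.5,0,0,0,0,0.3]' | egrep 'pos|force'; done
python3 plan.py "plate('s',dx=0,dy=0,z=.0215)"
```

```text
eef_pos: [0.6041, 0.3334, 0.0218]
wrist_force: [-8.2, -14.3, 8.3]
gripper_force: 19.6
eef_pos: [0.6041, 0.3335, 0.0219]
wrist_force: [-10.3, -18.6, 10.5]
gripper_force: 19.7
eef_pos: [0.604, 0.3337, 0.0219]
wrist_force: [-11.6, -22.6, 14.0]
gripper_force: 19.8
plate s shift [ 2.1 -3.4  0.3] turn [0.83 0.43 0.03] | target 0.6064 0.3368 0.0215 -6.5 t 24.6 F [-11.6 -22.6  14. ] J [ 19.  37.  78.  -1.  66. 116.]
```

```bash
python3 -m inch '[-1,2,0,0,0,0,0.3,-2,4,-0.7,0,0,0,0.3,-2,4,-0.7,0,0,0,0.3,-2,4,-0.7,0,0,0,0.3]'| egrep 'pos|force'
python3 -m inch '[0,0,0,0,0,0,0.7,0,0,0,0,0,0,0.7,0,0,0,0,0,0,0.7,0,0,-5,0,0,0,0.7,0,0,-20,0,0,0,0.7]'| egrep 'pos|force'
python3 -m inch '[0,0,-50,0,0,0,0.7,0,0,-80,0,0,0,0.7,-60,0,-80,0,0,0,0.7,-110,0,-80,0,0,0,0.7,-120,0,-80,0,0,0,0.7]'| egrep 'pos|force'
python3 -m inch '[0,0,0,0,0,0,0.85,0,0,0,0,0,0,0.85]'>/dev/null
python3 - <<'E'
from h import *
s=get_state();c=camera("wrist");np.save("pics/w4.npy",dict(c,s=s),allow_pickle=True)
cv2.imwrite("pics/w4.png",cv2.resize(c["frame"][0:160,200:520],(800,400),interpolation=cv2.INTER_CUBIC))
E
python3 plan.py "heel('m',z=.09)"
```

```text
eef_pos: [0.6037, 0.3335, 0.0218]
wrist_force: [-0.7, -10.0, -0.5]
gripper_force: 19.8
eef_pos: [0.6027, 0.3369, 0.0419]
wrist_force: [-0.5, 0.0, -0.6]
gripper_force: 0.0
eef_pos: [0.481, 0.3514, 0.1239]
wrist_force: [0.9, 0.2, -0.8]
gripper_force: 0.0
heel m shift [-57.2  53.4  33.9] turn [-0.11 -0.12 32.42] | target 0.4235 0.3043 0.0900 -38.9 t 26.3 F [ 0.4 -0.2  0.6] J [ 24.  17.  93.  -0.  70. 121.]
```

View pics/w4.png

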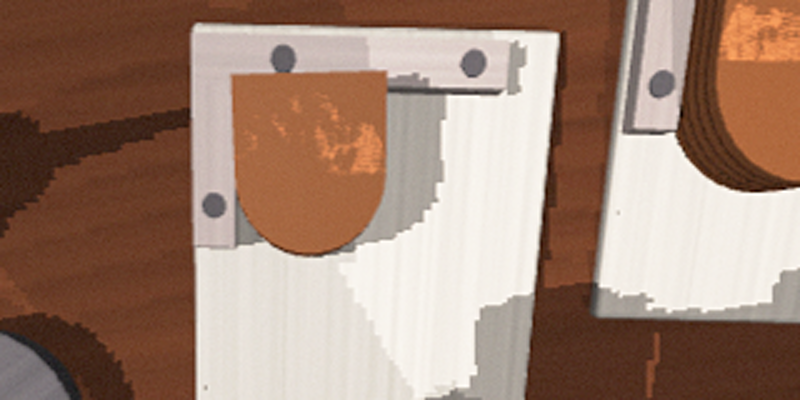

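Run:
```python
from chk import *
chk('pics/w4.npy','s',[(232,74),(387,71),(312,256)],[(507,89),(236,247),(559,33)],[200,0],2.5)
c=wc('pics/w4.npy');o=cv2.resize(c['frame'],None,fx=2.5,fy=2.5,interpolation=cv2.INTER_CUBIC)
```

```text
s breast in plate mm [43.9 21.8] want 45, 22 dang 2.47 plate [ 0.5707  0.3151 -0.137 ] res [-0.2  0.4  0.3  0.2 -0.1 -0.7] [-0.6  0.5 -0.5  0.3  1.1 -0.7]
```

Heel s sits at 43.9 / 21.8 mm and is turned by about 2°. I'll square it by pushing with closed fingers from the round end and then from the right flank.

```bash
python3 - <<'E'
import json
O=json.load(open('poses.json'));O['ps']=[.5707,.3151,-.132];O['pl']=[.5903,.1691,-.135];json.dump(O,open('poses.json','w'))
E
cat >> plan.py <<'E'
E
sed -i "s/^if __name__/def pp(k,X,Y,z,flip=0):\n    q=O['p'+k];t=pose(q,[(X,Y,0)])[0];plan(t[0],t[1],z,np.degrees(q[2])+flip,'pp '+k)\nif __name__/" plan.py
python3 plan.py "pp('s',-30,22,.06)"
```

```text
pp s shift [58.2  3.5 64.3] turn [-0.07 -0.14  1.07] | target 0.5439 0.3409 0.0600 -7.6 t 26.3 F [ 0.4 -0.2  0.6] J [ 24.  17.  93.  -0.  70. 121.]
```

```bash
python3 -m inch '[40,3.5,0,0,0,1,0,58,3.5,30,0,0,1.07,0,58,3.5,64,0,0,1.07,0,58,3.5,64,0,0,1.07,0,58,3.5,64,0,0,1.07,0]'| egrep 'pos|force|width'
python3 -m inch '[0,0,30,0,0,0,0,0,0,46,0,0,0,0,0,0,46,0,0,0,0,0,0,46,0,0,0,0]'| egrep 'pos|force|width'
python3 plan.py "pp('s',-16,22,.014)"
```

```text
eef_pos: [0.5425, 0.3402, 0.0588]
wrist_force: [0.6, 0.8, 0.4]
grip_width: 0.437
gripper_force: 0.0
eef_pos: [0.5424, 0.3409, 0.0139]
wrist_force: [0.8, -0.1, 0.8]
grip_width: 0.089
gripper_force: 0.0
pp s shift [15.4 -0.1 -0.1] turn [-0.03 -0.05  0.02] | target 0.5577 0.3390 0.0140 -7.6 t 27.2 F [ 0.8 -0.1  0.8] J [ 21.  31.  88.   0.  61. 119.]
```

```bash
python3 -m inch '[5,0,0,0,0,0,0,9,0,0,0,0,0,0,12,0,0,0,0,0,0,14,0,0,0,0,0,0,14,0,0,0,0,0,0]'| egrep 'pos|force|width'
for i in 1 2 3; do python3 -m inch '[0.5,0,0,0,0,0,0,1,0,0,0,0,0,0,1.5,0,0,0,0,0,0,1.5,0,0,0,0,0,0]' | egrep 'pos|wrist'; done
python3 plan.py "pp('s',-16,22,.014)"
```

```text
eef_pos: [0.5563, 0.3387, 0.013]
wrist_force: [0.1, 0.4, -0.3]
grip_width: 0.005
gripper_force: 0.0
eef_pos: [0.557, 0.3386, 0.0127]
wrist_force: [-0.8, 0.3, 0.3]
eef_pos: [0.5573, 0.3388, 0.0127]
wrist_force: [-6.3, 1.3, 4.6]
eef_pos: [0.5575, 0.3389, 0.0127]
wrist_force: [-9.4, 2.2, 7.0]
pp s shift [ 0.2 -0.2 -1.3] turn [0.04 0.34 0.03] | target 0.5577 0.3390 0.0140 -7.6 t 28.9 F [-9.4  2.2  7. ] J [ 21.  33.  86.   0.  62. 118.]
```

```bash
for i in 1 2; do python3 -m inch '[0.5,0,0,0,0,0,0,1,0,0,0,0,0,0,2,0,0,0,0,0,0,2,0,0,0,0,0,0]' | egrep 'pos|wrist'; done
python3 -m inch '[-4,0,0,0,0,0,0,-12,0,0,0,0,0,0,-20,0,0,0,0,0,0,-20,0,-40,0,0,0,0,-20,0,-40,0,0,0,0]' | egrep 'pos|wrist'
python3 plan.py "pp('s',25,-23,.052)"
```

```text
eef_pos: [0.5577, 0.3391, 0.0127]
wrist_force: [-16.1, 1.7, 12.1]
eef_pos: [0.5578, 0.3392, 0.0127]
wrist_force: [-22.0, 2.7, 16.6]
eef_pos: [0.548, 0.3417, 0.0581]
wrist_force: [1.5, 0.5, 0.4]
pp s shift [50.9 46.4  6.4] turn [-0.26 -0.51  0.02] | target 0.5925 0.2890 0.0520 -7.6 t 30.2 F [1.5 0.5 0.4] J [ 21.  28.  87.  -0.  65. 119.]
```

```bash
python3 -m inch '[20,25,0,0,0,0,0,40,51,0,0,0,0,0,51,51.5,5,0,0,0,0,51,51.5,25,0,0,0,0,51,51.5,43.5,0,0,0,0]' | egrep 'pos|wrist'
python3 -m inch '[0,0,0,0,0,0,0,0,-4,0,0,0,0,0,0,-6,0,0,0,0,0,0,-7,0,0,0,0,0,0,-8,0,0,0,0,0]' | egrep 'pos|wrist'
for i in 1 2 3; do python3 -m inch '[0,-0.5,0,0,0,0,0,0,-1,0,0,0,0,0,0,-1.5,0,0,0,0,0,0,-1.5,0,0,0,0,0]' | egrep 'pos|wrist'; done
python3 plan.py "pp('s',25,-19,.014)"
```

```text
eef_pos: [0.5892, 0.2826, 0.0087]
wrist_force: [0.0, -0.3, 0.2]
eef_pos: [0.5891, 0.2908, 0.0091]
wrist_force: [0.1, 0.3, -0.8]
eef_pos: [0.5895, 0.292, 0.0093]
wrist_force: [0.5, -0.4, -0.5]
eef_pos: [0.5897, 0.2935, 0.0093]
wrist_force: [-0.3, -0.1, -0.4]
eef_pos: [0.5899, 0.295, 0.0093]
wrist_force: [-0.5, -0.4, 1.1]
pp s shift [ 3.4  1.6 -4.7] turn [-0.    0.    0.02] | target 0.5930 0.2930 0.0140 -7.6 t 32.4 F [-0.5 -0.4  1.1] J [ 16.  34.  85.   0.  62. 114.]
```

```bash
python3 -m inch '[0,0,-4,0,0,0,0,0,-1,-4,0,0,0,0,0,-2,-4,0,0,0,0,0,-3,-4,0,0,0,0,0,-3,-4,0,0,0,0]' | egrep 'pos|wrist'
for i in 1 2 3 4; do python3 -m inch '[0,-0.5,0,0,0,0,0,0,-1,0,0,0,0,0,0,-1.5,0,0,0,0,0,0,-1.5,0,0,0,0,0]' | egrep 'pos|wrist'; done
python3 plan.py "pp('s',25,-19,.014)"
```

```text
eef_pos: [0.5903, 0.2973, 0.0136]
wrist_force: [-2.0, -5.2, 4.1]
eef_pos: [0.5903, 0.2975, 0.0136]
wrist_force: [-2.4, -9.6, 7.2]
eef_pos: [0.59, 0.2976, 0.0137]
wrist_force: [-4.8, -14.1, 9.8]
eef_pos: [0.5899, 0.2978, 0.0137]
wrist_force: [-7.4, -19.3, 11.6]
eef_pos: [0.5898, 0.2978, 0.0137]
wrist_force: [-9.0, -23.5, 14.8]
pp s shift [ 3.8  4.4 -0.3] turn [0.66 0.25 0.05] | target 0.5930 0.2930 0.0140 -7.6 t 34.5 F [ -9.  -23.5  14.8] J [ 17.  34.  84.  -1.  63. 114.]
```

```bash
python3 -m inch '[0,6,0,0,0,0,0,0,14,0,0,0,0,0,0,14,-40,0,0,0,0,0,14,-85,0,0,0,0,0,14,-108,0,0,0,0]' | egrep 'pos|wrist'
python3 plan.py "pp('s',-85,10,.124)"
```

```text
eef_pos: [0.5911, 0.2909, 0.1255]
wrist_force: [1.0, 0.1, 0.0]
pp s shift [-108.4  -31.3    1. ] turn [-0.19 -0.3   0.02] | target 0.4878 0.3362 0.1240 -7.6 t 35.0 F [1.  0.1 0. ] J [ 16.  25.  82.   0.  72. 113.]
```

```bash
python3 -m inch '[-48,-13,0,0,0,0,0.85,-90,-30,0,0,0,0,0.85,-106,-40,0,0,0,0,0.85,-106,-40,0,0,0,0,0.85,-106,-40,0,0,0,0,0.85]' | egrep 'pos|wrist'
python3 -m inch '[0,0,0,0,0,0,0.85,0,0,0,0,0,0,0.85]' >/dev/null
python3 - <<'E'
from h import *
s=get_state();c=camera("wrist");np.save("pics/w5.npy",dict(c,s=s),allow_pickle=True)
cv2.imwrite("pics/w5.png",cv2.resize(c["frame"][0:180,230:550],(800,450),interpolation=cv2.INTER_CUBIC))
E
python3 plan.py "heel('m',z=.09)"
```

```text
eef_pos: [0.49, 0.3437, 0.1213]
wrist_force: [-0.7, 0.6, 0.2]
heel m shift [-61.2  47.2  31.2] turn [-1.000e-02 -1.000e-02  3.129e+01] | target 0.4235 0.3043 0.0900 -38.9 t 35.8 F [ 0.7 -0.9  0.1] J [ 23.  17.  93.  -0.  70. 121.]
```

View pics/w5.png

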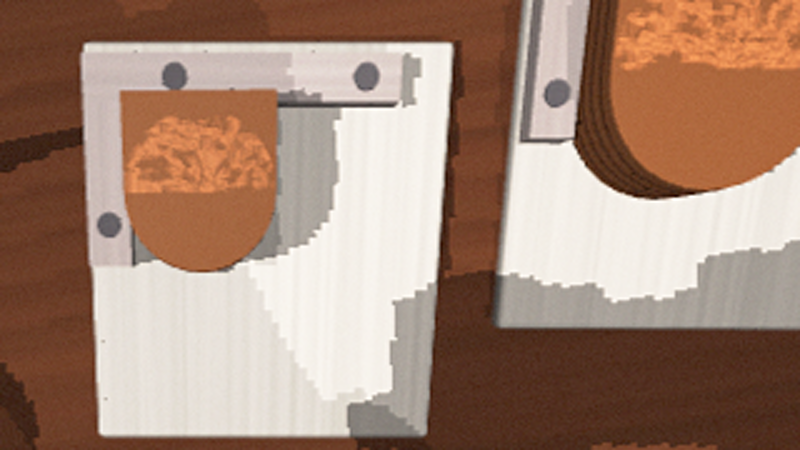

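Heel s now looks square, with its straight edge running (120,91)-(278,91) parallel to the rear stop. I'll check the numbers and move to heel m.

```bash
python3 - <<'E'
from chk import *
chk('pics/w5.npy','s',[(120,91),(278,91),(202,272)],[(399,102),(132,266),(454,43)],[230,0],2.5)
E
python3 -m inch '[-16,12,8,0,0,8,0.85,-32,24,16,0,0,16,0.85,-48,36,24,0,0,24,0.85,-61.2,47.2,31.2,0,0,31.3,0.85,-61.2,47.2,31.2,0,0,31.3,0.85]'| egrep 'pos|force'
python3 -m inch '[0,0,0,0,0,0,0.85,0,0,0,0,0,0,0.85]' >/dev/null
python3 plan.py "heel('m')"
python3 - <<'E'
from h import *
c=camera("wrist");cv2.imwrite("pics/w6.png",c["frame"])
E
```

```text
s breast in plate mm [44.1 21.6] want 45, 22 dang 0.58 plate [ 0.5707  0.3152 -0.1373] res [ 0.2  0.1  0.  -0.3 -0.2  0.2] [-0.   0.4 -0.5  0.3  0.5 -0.6]
eef_pos: [0.4206, 0.3035, 0.0887]
wrist_force: [0.8, 0.0, 0.1]
gripper_force: 0.0
heel m shift [ 0.1  1.3 78. ] turn [-0.11 -0.06  0.16] | target 0.4235 0.3043 0.0130 -38.9 t 36.5 F [ 0.3 -0.1  1.7] J [ 22.   9. 107.   0.  64. 151.]
```

View pics/w6.png

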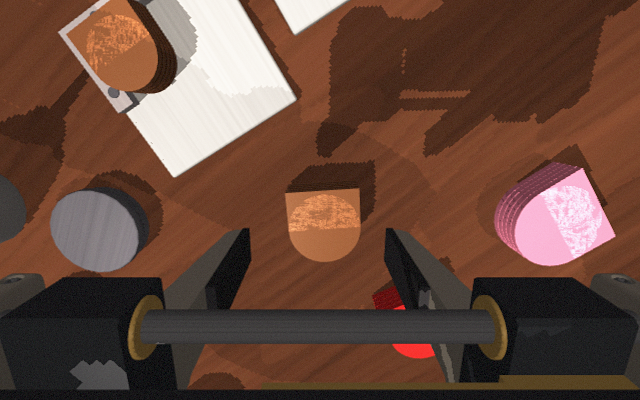

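```bash
python3 -m inch '[0,1.3,40,0,0,0,0.85,0,1.3,70,0,0,0.8,0.85,0,1.3,77.5,0,0,0.8,0.85,0,1.3,77.5,0,0,0.8,0.85,0,1.3,77.5,0,0,0.8,0.85]' | egrep 'pos|force'
python3 -m inch '[0,0,0,0,0,0,0.4,0,0,0,0,0,0,0.4,0,0,0,0,0,0,0.4,0,0,0,0,0,0,0.4,0,0,0,0,0,0,0.4]' 20| egrep 'pos|force|width'
python3 -m inch '[0,0,0,0,0,0,0.4,0,0,0,0,0,0,0.4,0,0,-10,0,0,0,0.4,0,0,-40,0,0,0,0.4,0,0,-80,0,0,0,0.4]'| egrep 'pos|force|width'
python3 plan.py "plate('m',dx=9,dy=9,z=.091)"
```

```text
eef_pos: [0.4232, 0.3045, 0.0141]
wrist_force: [1.1, 0.5, 0.8]
gripper_force: 0.0
eef_pos: [0.4221, 0.3038, 0.0135]
wrist_force: [-1.6, -2.5, 6.5]
grip_width: 0.619
gripper_force: 19.6
eef_pos: [0.4198, 0.303, 0.0919]
wrist_force: [1.8, 0.1, -1.6]
grip_width: 0.622
gripper_force: 19.5
plate m shift [344.8  71.8   0.4] turn [  0.16   0.22 -47.65] | target 0.6394 0.0277 0.0910 8.0 t 38.0 F [ 1.8  0.1 -1.6] J [ 22.   8. 107.   0.  65. 152.]
```

```bash
python3 -m inch '[30,6,0,0,0,0,0.4,75,15,0,0,0,0,0.4,122,25,0,0,0,0,0.4,170,35,0,0,0,0,0.4,218,45,0,0,0,0,0.4]'| egrep 'pos|force'
python3 -m inch '[45,10,0,0,0,-8,0.4,85,18,0,0,0,-16,0.4,110,23,0,0,0,-24.5,0.4,126.8,26.8,0,0,0,-33,0.4,126.8,26.8,0,0,0,-41.5,0.4]'| egrep 'pos|force'
python3 -m inch '[0,0,0,0,0,-6.2,0.4,0,0,15,0,0,-6.2,0.4,0,0,35,0,0,-6.2,0.4,0,0,50,0,0,-6.2,0.4,0,0,60,0,0,-6.2,0.4]'| egrep 'pos|force'
python3 plan.py "plate('m',dx=0,dy=0,z=.0217)"
```

```text
eef_pos: [0.5618, 0.1286, 0.0931]
wrist_force: [-0.2, 1.7, -1.9]
gripper_force: 19.5
eef_pos: [0.6427, 0.0261, 0.093]
wrist_force: [-0.2, 0.4, -1.9]
gripper_force: 19.5
eef_pos: [0.6399, 0.0289, 0.0301]
wrist_force: [0.0, -0.3, -1.6]
gripper_force: 19.5
plate m shift [ 8.4 -8.   8.4] turn [-0.05  0.17 -0.02] | target 0.6470 0.0379 0.0217 8.0 t 39.5 F [ 0.  -0.3 -1.6] J [-8. 30. 88.  0. 63. 74.]
```

```bash
python3 - <<'E'
from chk import *
c=wc('pics/w1.npy')
L=[(-65,60,8),(-65,-60,8),(-5,45,18),(45,-41,18)]
print(fit(c,L,np.array([(128,174),(253,160),(117,104),(206,27)],float),[.6,0,0]))
print(fit(c,L[:2]+[(65,-60,8)]+L[2:],np.array([(286,169),(414,169),(427,13),(299,102),(410,37)],float),[.6,0,0]))
E
python3 -m inch '[0,0,4,0,0,0,0.4,0,0,6,0,0,0,0.4,0,0,7.5,0,0,0,0.4,0,0,7.5,0,0,0,0.4,0,0,7.5,0,0,0,0.4]'| egrep 'pos|force'
python3 plan.py "plate('m',dx=0,dy=0,z=.0217)"
```

```text
(array([0.62086676, 0.01257365, 0.13254547]), array([-2. ,  0.1,  1.7,  0. ,  0.2,  0.6, -0. , -0.5]))
(array([ 0.62181889, -0.14131534,  0.01812095]), array([-1.5,  1. ,  1.2,  1.7,  2.4, -1. ,  0.6, -0.5, -2.7, -0.6]))
eef_pos: [0.6419, 0.0284, 0.0258]
wrist_force: [0.3, -0.3, -1.0]
gripper_force: 19.5
plate m shift [ 6.4 -8.7  4.1] turn [ 0.02 -0.06  0.06] | target 0.6470 0.0379 0.0217 8.0 t 40.0 F [ 0.3 -0.3 -1. ] J [-8. 30. 88.  0. 62. 74.]
```

```bash
python3 -m inch '[0,0,1,0,0,0,0.4,0,0,2,0,0,0,0.4,0,0,3,0,0,0,0.4,0,0,3.5,0,0,0,0.4,0,0,3.5,0,0,0,0.4]'| egrep 'pos|force'
python3 -m inch '[2,0,0,0,0,0,0.4,4,0,0,0,0,0,0.4,5,0,0,0,0,0,0.4,6,0,0,0,0,0,0.4,6,0,0,0,0,0,0.4]'| egrep 'pos|force'
python3 plan.py "plate('m',dx=0,dy=0,z=.0217)"
```

```text
eef_pos: [0.6413, 0.0285, 0.0216]
wrist_force: [1.3, -0.3, -1.9]
gripper_force: 19.5
eef_pos: [0.6451, 0.0292, 0.0216]
wrist_force: [-9.7, -1.5, 7.6]
gripper_force: 19.4
plate m shift [ 3.1 -8.3 -0.1] turn [-0.03  0.35  0.07] | target 0.6470 0.0379 0.0217 8.0 t 41.0 F [-9.7 -1.5  7.6] J [-8. 31. 87. -0. 63. 74.]
```

```bash
python3 -m inch '[-0.5,-2,-0.5,0,0,0,0.4,-0.5,-4,-0.5,0,0,0,0.4,-0.5,-5,-0.5,0,0,0,0.4,-0.5,-6,-0.5,0,0,0,0.4,-0.5,-6,-0.5,0,0,0,0.4]'| egrep 'pos|force'
for i in 1 2; do python3 -m inch '[0,-0.5,0,0,0,0,0.4,0,-1,0,0,0,0,0.4,0,-1.5,0,0,0,0,0.4,0,-1.5,0,0,0,0,0.4]' | egrep 'pos|force'; done
python3 plan.py "plate('m',dx=0,dy=0,z=.0217)"
```

```text
eef_pos: [0.6446, 0.0332, 0.0218]
wrist_force: [-5.4, -6.6, 2.7]
gripper_force: 19.3
eef_pos: [0.6444, 0.0344, 0.0218]
wrist_force: [-5.8, -6.8, 1.6]
gripper_force: 19.2
eef_pos: [0.6443, 0.0354, 0.0218]
wrist_force: [-4.9, -8.2, 1.9]
gripper_force: 19.2
plate m shift [ 3.1 -2.1  0.1] turn [0.21 0.24 0.04] | target 0.6470 0.0379 0.0217 8.0 t 42.3 F [-4.9 -8.2  1.9] J [-7. 31. 87. -0. 62. 75.]
```

```bash
for i in 1 2 3; do python3 -m inch '[0,-0.5,0,0,0,0,0.4,0,-1,0,0,0,0,0.4,0,-1.5,0,0,0,0,0.4,0,-1.5,0,0,0,0,0.4]' | egrep 'pos|wrist_force'; done
python3 plan.py "plate('m',dx=0,dy=0,z=.0217)"
```

```text
eef_pos: [0.6443, 0.0356, 0.0219]
wrist_force: [-5.1, -12.1, 2.4]
eef_pos: [0.6443, 0.0357, 0.0219]
wrist_force: [-5.7, -16.7, 1.6]
eef_pos: [0.6442, 0.0359, 0.022]
wrist_force: [-4.7, -19.9, 1.5]
plate m shift [ 3.1 -1.6  0.3] turn [0.58 0.25 0.06] | target 0.6470 0.0379 0.0217 8.0 t 43.5 F [ -4.7 -19.9   1.5] J [-7. 31. 87. -1. 62. 75.]
```

```bash
python3 -m inch '[-0.5,2,0,0,0,0,0.4,-0.5,4,-0.5,0,0,0,0.4,-0.5,4,-0.5,0,0,0,0.4,-0.5,4,-0.5,0,0,0,0.4]'| egrep 'pos|force'
python3 -m inch '[0,0,0,0,0,0,0.85,0,0,0,0,0,0,0.85,0,0,0,0,0,0,0.85,0,0,-5,0,0,0,0.85,0,0,-20,0,0,0,0.85]'| egrep 'pos|force'
python3 -m inch '[0,0,-50,0,0,0,0.85,0,0,-80,0,0,0,0.85,-60,0,-80,0,0,0,0.85,-110,0,-80,0,0,0,0.85,-120,0,-80,0,0,0,0.85]'| egrep 'pos|force'
python3 -m inch '[0,0,0,0,0,0,0.6,0,0,0,0,0,0,0.6]'>/dev/null
python3 - <<'E'
from h import *
s=get_state();c=camera("wrist");np.save("pics/w7.npy",dict(c,s=s),allow_pickle=True)
cv2.imwrite("pics/w7.png",cv2.resize(c["frame"][0:200,180:580],(800,400),interpolation=cv2.INTER_CUBIC))
E
```

```text
eef_pos: [0.6441, 0.0356, 0.0219]
wrist_force: [-2.7, -9.4, -2.8]
gripper_force: 19.4
eef_pos: [0.6438, 0.039, 0.0418]
wrist_force: [-0.4, 0.2, 0.7]
gripper_force: 0.0
eef_pos: [0.5224, 0.0222, 0.1228]
wrist_force: [0.3, 0.2, 0.5]
gripper_force: 0.0
```

View pics/w7.png

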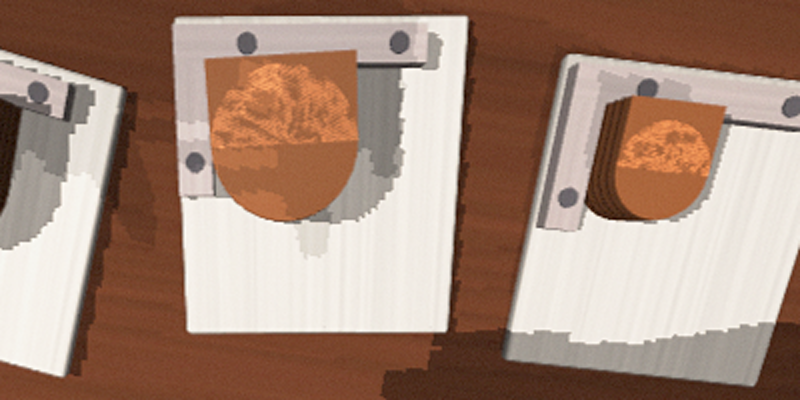

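Heel m at (282,135) is turned by about 3°, so it needs the same squaring push. Heel x at (670,160) will be checked from the numbers.

```bash
python3 - <<'E'
from chk import *
chk('pics/w7.npy','m',[(206,60),(357,50),(287,222)],[(428,63),(213,197),(468,16)],[180,0],2)
c=wc('pics/w7.npy');g=lambda a:(np.array(a)+.5)/2-.5+[180,0]
print(fit(c,[(-65,60,8),(-65,-60,8),(65,-60,8)],g([(188,332),(447,332),(468,16)]),[.6,0,0]))
h=fit(c,[(25,18,38),(25,-18,38),(-18,0,38)],g([(632,97),(726,106),(658,220)]),[.6,-.1,0])
q=fit(c,[(-65,60,8),(-65,-60,8),(-5,45,18)],g([(503,358),(755,385),(578,231)]),[.6,-.1,0]);print(h,q)
a=q[0][2];R=np.array([[np.cos(a),np.sin(a)],[-np.sin(a),np.cos(a)]]);print(1000*R@(pose(h[0],[(25,0,0)])[0][:2]-q[0][:2]),np.degrees(h[0][2]-a))
import json
O=json.load(open('poses.json'));O['pm']=[.620,.0148,.134];json.dump(O,open('poses.json','w'))
E
python3 plan.py "pp('m',-40,17,.06)"
```

```text
m breast in plate mm [43.8 16.8] want 45, 17 dang 2.51 plate [0.6196 0.0142 0.1456] res [-0.6 -0.3  0.1  0.5  0.5 -0.2] [-1.1  0.4  0.1  0.   1.  -0.5]
(array([0.62002406, 0.01460929, 0.14386758]), array([-1.2,  1. ,  0.3,  0.5,  0.8, -1. ]))
(array([ 0.64097884, -0.11500259,  0.0897591 ]), array([ 0.1,  0.8,  0.8, -1. , -1. ,  0.3])) (array([ 0.62287637, -0.14058547,  0.02823386]), array([ 0.5,  0.3,  0.4,  0.8, -0.8, -0.9]))
[43.77015846 26.59880867] 3.5251361934107566
pp m shift [50.1  2.4 64.2] turn [ 0.05 -0.18  0.37] | target 0.5781 0.0263 0.0600 7.7 t 45.1 F [ 0.9 -0.2  0.3] J [-11.   7. 104.   0.  68.  71.]
```

```bash
python3 -m inch '[40,2.4,0,0,0,0,0,50,2.4,30,0,0,0.4,0,50,2.4,64,0,0,0.4,0,50,2.4,64,0,0,0.4,0,50,2.4,64,0,0,0.4,0]'| egrep 'pos'
python3 -m inch '[0,0,30,0,0,0,0,0,0,46,0,0,0,0,0,0,46,0,0,0,0,0,0,46,0,0,0,0,0,0,46,0,0,0,0]'| egrep 'pos'
python3 -m inch '[5,0,0,0,0,0,0,9,0,0,0,0,0,0,12,0,0,0,0,0,0,14,0,0,0,0,0,0,14,0,0,0,0,0,0]'| egrep 'pos|force'
for i in 1 2 3; do python3 -m inch '[0.5,0,0,0,0,0,0,1,0,0,0,0,0,0,1.5,0,0,0,0,0,0,1.5,0,0,0,0,0,0]' | egrep 'pos|wrist'; done
python3 plan.py "pp('m',-24,17,.014)"
```

```text
eef_pos: [0.5766, 0.0266, 0.0587]
eef_pos: [0.5773, 0.0262, 0.0143]
eef_pos: [0.5902, 0.0283, 0.0127]
wrist_force: [-0.2, -0.1, 0.2]
gripper_force: 0.0
eef_pos: [0.5914, 0.0285, 0.0126]
wrist_force: [0.1, -0.7, -0.0]
eef_pos: [0.5926, 0.0287, 0.0126]
wrist_force: [-1.6, 0.2, 1.4]
eef_pos: [0.5929, 0.0288, 0.0126]
wrist_force: [-8.5, -0.8, 6.2]
pp m shift [ 0.9  0.5 -1.4] turn [-0.02  0.2  -0.01] | target 0.5939 0.0284 0.0140 7.7 t 47.9 F [-8.5 -0.8  6.2] J [-9. 25. 96. -0. 59. 74.]
```

```bash
for i in 1 2; do python3 -m inch '[0.5,0,0,0,0,0,0,1,0,0,0,0,0,0,2,0,0,0,0,0,0,2,0,0,0,0,0,0]' | egrep 'pos|wrist'; done
python3 -m inch '[-4,0,0,0,0,0,0,-12,0,0,0,0,0,0,-20,0,0,0,0,0,0,-20,0,-40,0,0,0,0,-20,0,-40,0,0,0,0]' | egrep 'pos|wrist'
python3 plan.py "pp('m',27,-37,.054)"
```

```text
eef_pos: [0.593, 0.0289, 0.0125]
wrist_force: [-13.5, -3.2, 13.0]
eef_pos: [0.5932, 0.029, 0.0125]
wrist_force: [-21.1, -3.3, 18.7]
eef_pos: [0.582, 0.0262, 0.0574]
wrist_force: [0.9, -0.4, 0.2]
pp m shift [63.1 53.3  4.1] turn [ 0.15 -0.51 -0.03] | target 0.6517 -0.0183 0.0540 7.7 t 49.1 F [ 0.9 -0.4  0.2] J [-9. 20. 98.  0. 62. 73.]
```

```bash
python3 -m inch '[20,25,0,0,0,0,0,45,53,0,0,0,0,0,65,53,4,0,0,0,0,65,53,20,0,0,0,0,65,53,40,0,0,0,0]' | egrep 'pos|wrist'
python3 -m inch '[0,0,0,0,0,0,0,0,-4,0,0,0,0,0,0,-8,0,0,0,0,0,0,-10,0,0,0,0,0,0,-10,0,0,0,0,0]' | egrep 'pos|wrist'
for i in 1 2 3; do python3 -m inch '[0,-0.5,0,0,0,0,0,0,-1,0,0,0,0,0,0,-1.5,0,0,0,0,0,0,-1.5,0,0,0,0,0]' | egrep 'pos|wrist'; done
python3 plan.py "pp('m',27,-25,.014)"
```

```text
eef_pos: [0.6501, -0.017, 0.0118]
wrist_force: [-0.3, -0.2, 0.6]
eef_pos: [0.6482, -0.0074, 0.0128]
wrist_force: [-1.0, -1.8, 0.2]
eef_pos: [0.6484, -0.0071, 0.0129]
wrist_force: [-2.2, -6.3, 2.2]
eef_pos: [0.6484, -0.0069, 0.0133]
wrist_force: [-3.4, -9.0, 3.9]
eef_pos: [0.6484, -0.0066, 0.0137]
wrist_force: [-4.2, -13.6, 4.9]
pp m shift [ 1.7 -0.  -0.3] turn [ 0.33  0.02 -0.01] | target 0.6501 -0.0064 0.0140 7.7 t 51.4 F [ -4.2 -13.6   4.9] J [-11.  32.  87.  -0.  61.  71.]
```

Contact came where expected. I'll push a little more, retreat, and go to the apex of heel x.

```bash
for i in 1 2; do python3 -m inch '[0,-0.5,0,0,0,0,0,0,-1,0,0,0,0,0,0,-1.5,0,0,0,0,0,0,-1.5,0,0,0,0,0]' | egrep 'pos|wrist'; done
python3 -m inch '[0,6,0,0,0,0,0,0,14,0,0,0,0,0,0,14,-40,0,0,0,0,0,14,-50,0,0,0,0,0,14,-50,0,0,0,0]' | egrep 'pos|wrist'
python3 - <<'E'
import json
O=json.load(open('poses.json'));O['px']=[.6229,-.1405,.0225];json.dump(O,open('poses.json','w'))
E
python3 plan.py "pp('x',-26,27,.062)"
```

```text
eef_pos: [0.6484, -0.0064, 0.0141]
wrist_force: [-4.6, -17.2, 5.8]
eef_pos: [0.6484, -0.0061, 0.0145]
wrist_force: [-6.1, -21.8, 6.6]
eef_pos: [0.6517, -0.0136, 0.0651]
wrist_force: [0.5, 0.3, -0.0]
pp x shift [-68.4  92.2   2.8] turn [ 0.05 -0.32  6.38] | target 0.5963 -0.1141 0.0620 1.3 t 52.6 F [ 0.5  0.3 -0. ] J [-12.  28.  85.   0.  66.  71.]
```

```bash
python3 -m inch '[-35,20,0,0,0,0,0,-68.4,55,0,0,0,0,0,-68.4,92.2,0,0,0,6.4,0,-68.4,92.2,0,0,0,6.4,0,-68.4,92.2,0,0,0,6.4,0]'| egrep 'pos'
python3 -m inch '[0,0,30,0,0,0,0,0,0,48,0,0,0,0,0,0,48,0,0,0,0,0,0,48,0,0,0,0,0,0,48,0,0,0,0]'| egrep 'pos'
python3 -m inch '[5,0,0,0,0,0,0,10,0,0,0,0,0,0,14,0,0,0,0,0,0,16,0,0,0,0,0,0,16,0,0,0,0,0,0]'| egrep 'pos|force'
for i in 1 2 3; do python3 -m inch '[0.5,0,0,0,0,0,0,1,0,0,0,0,0,0,1.5,0,0,0,0,0,0,1.5,0,0,0,0,0,0]' | egrep 'pos|wrist'; done
python3 plan.py "pp('x',-8,27,.014)"
```

```text
eef_pos: [0.5934, -0.114, 0.0613]
eef_pos: [0.5951, -0.1138, 0.0158]
eef_pos: [0.6104, -0.1138, 0.0147]
wrist_force: [0.2, -0.6, 0.1]
gripper_force: 0.0
eef_pos: [0.6115, -0.1137, 0.0146]
wrist_force: [-0.5, -0.0, 0.9]
eef_pos: [0.6131, -0.1137, 0.0146]
wrist_force: [0.1, -0.7, 0.3]
eef_pos: [0.6136, -0.1137, 0.0146]
wrist_force: [-5.5, -0.3, 5.1]
pp x shift [0.7 0.  0.5] turn [-0.01  0.13 -0.03] | target 0.6143 -0.1137 0.0140 1.3 t 55.4 F [-5.5 -0.3  5.1] J [-22.  29.  91.  -0.  60.  67.]
```

```bash
for i in 1 2; do python3 -m inch '[0.5,0,0,0,0,0,0,1,0,0,0,0,0,0,2,0,0,0,0,0,0,2,0,0,0,0,0,0]' | egrep 'pos|wrist'; done
python3 -m inch '[-4,0,0,0,0,0,0,-12,0,0,0,0,0,0,-20,0,0,0,0,0,0,-20,0,-40,0,0,0,0,-20,0,-40,0,0,0,0]' | egrep 'pos|wrist'
python3 plan.py "pp('x',30,-17,.055)"
```

```text
eef_pos: [0.6136, -0.1136, 0.0145]
wrist_force: [-13.2, -1.2, 9.4]
eef_pos: [0.6137, -0.1136, 0.0146]
wrist_force: [-20.5, -0.5, 16.2]
eef_pos: [0.6018, -0.1154, 0.0595]
wrist_force: [1.4, -0.9, 1.1]
pp x shift [50.6 42.5  5.1] turn [ 0.2  -0.5  -0.04] | target 0.6533 -0.1568 0.0550 1.3 t 56.6 F [ 1.4 -0.9  1.1] J [-22.  23.  93.   0.  63.  67.]
```

```bash
python3 -m inch '[20,25,0,0,0,0,0,40,42.5,0,0,0,0,0,52,42.5,4,0,0,0,0,52,42.5,20,0,0,0,0,52,42.5,42,0,0,0,0]' | egrep 'pos|wrist'
python3 -m inch '[0,0,0,0,0,0,0,0,-4,0,0,0,0,0,0,-8,0,0,0,0,0,0,-10,0,0,0,0,0,0,-10,0,0,0,0,0]' | egrep 'pos|wrist'
for i in 1 2 3; do python3 -m inch '[0,-0.5,0,0,0,0,0,0,-1,0,0,0,0,0,0,-1.5,0,0,0,0,0,0,-1.5,0,0,0,0,0]' | egrep 'pos|wrist'; done
python3 plan.py "pp('x',30,-5,.014)"
```

```text
eef_pos: [0.6518, -0.1555, 0.0121]
wrist_force: [0.4, -0.1, -0.4]
eef_pos: [0.6511, -0.1449, 0.0127]
wrist_force: [0.4, -0.0, -0.9]
eef_pos: [0.6513, -0.1445, 0.0129]
wrist_force: [-0.8, -2.8, 0.3]
eef_pos: [0.6513, -0.1441, 0.0133]
wrist_force: [-2.3, -6.5, 2.9]
eef_pos: [0.6514, -0.1438, 0.0138]
wrist_force: [-2.8, -9.8, 3.6]
pp x shift [ 1.6  1.1 -0.2] turn [ 0.26 -0.05 -0.04] | target 0.6530 -0.1448 0.0140 1.3 t 58.9 F [-2.8 -9.8  3.6] J [-23.  34.  83.  -0.  62.  66.]
```

```bash
for i in 1 2; do python3 -m inch '[0,-0.5,0,0,0,0,0,0,-1,0,0,0,0,0,0,-1.5,0,0,0,0,0,0,-1.5,0,0,0,0,0]' | egrep 'pos|wrist'; done
python3 -m inch '[0,6,0,0,0,0,0,0,14,0,0,0,0,0,0,14,-40,0,0,0,0,0,14,-80,0,0,0,0,0,14,-110,0,0,0,0]' | egrep 'pos|wrist'
python3 -m inch '[-40,-20,0,0,0,0,0,-80,-40,0,0,0,0,0,-120,-65,0,0,0,0,0,-130,-85,0,0,0,0,0,-130,-85,0,0,0,0,0]' | egrep 'pos|wrist'
python3 -m inch '[0,0,0,0,0,0,0,0,0,0,0,0,0,0]' >/dev/null
python3 - <<'E'
from h import *
s=get_state();c=camera("wrist");np.save("pics/w8.npy",dict(c,s=s),allow_pickle=True);print(s['eef_pos'])
E
python3 -m inch '[0,-45,0,0,0,0,0,0,-90,0,0,0,0,0,0,-140,0,0,0,0,0,0,-190,0,0,0,0,0,0,-240,0,0,0,0,0]' | egrep 'pos|wrist'
python3 -m inch '[-20,-30,0,0,0,5,0,-40,-60,0,0,0,8,0,-40,-65,0,0,0,8,0,-40,-65,0,0,0,8,0]' | egrep 'pos|wrist'
python3 - <<'E'
from chk import *
s=get_state();c=camera("wrist");np.save("pics/w9.npy",dict(c,s=s),allow_pickle=True)
t=camera("top");np.save("pics/top1.npy",t,allow_pickle=True)
import json;O=json.load(open('poses.json'));M=[];info=[]
for f,k in(('w8','m'),('w8','x'),('w9','l'),('w9','s')):
    c=wc('pics/%s.npy'%f);u=proj(c,np.r_[pose(O['p'+k],[(15,5,8)])])[0];u0=np.int32(np.clip(u-[66.5,50],0,[640-133,300]));info.append((k,u0.tolist(),u.round(0).tolist()))
    M.append(cv2.resize(c['frame'][u0[1]:u0[1]+100,u0[0]:u0[0]+133],(400,300),interpolation=cv2.INTER_CUBIC))
print(info);cv2.imwrite('pics/mos.png',np.vstack([np.hstack(M[:2]),np.hstack(M[2:])]))
E
```

```text
eef_pos: [0.6515, -0.1435, 0.0143]
wrist_force: [-4.0, -12.8, 5.8]
eef_pos: [0.6516, -0.1432, 0.0148]
wrist_force: [-4.6, -15.4, 7.5]
eef_pos: [0.6519, -0.1516, 0.1247]
wrist_force: [0.7, -0.2, -0.0]
eef_pos: [0.5174, -0.0671, 0.1218]
wrist_force: [0.1, -1.3, -0.1]
[ 0.52057136 -0.07051362  0.12288766]
eef_pos: [0.5151, 0.1717, 0.1228]
wrist_force: [0.8, -0.9, 0.9]
eef_pos: [0.4735, 0.2348, 0.1227]
wrist_force: [0.4, 0.2, 0.1]
[('m', [142, 10], [209.0, 60.0]), ('x', [329, 9], [396.0, 60.0]), ('l', [307, 0], [374.0, 29.0]), ('s', [136, 27], [203.0, 77.0])]
```

View pics/mos.png

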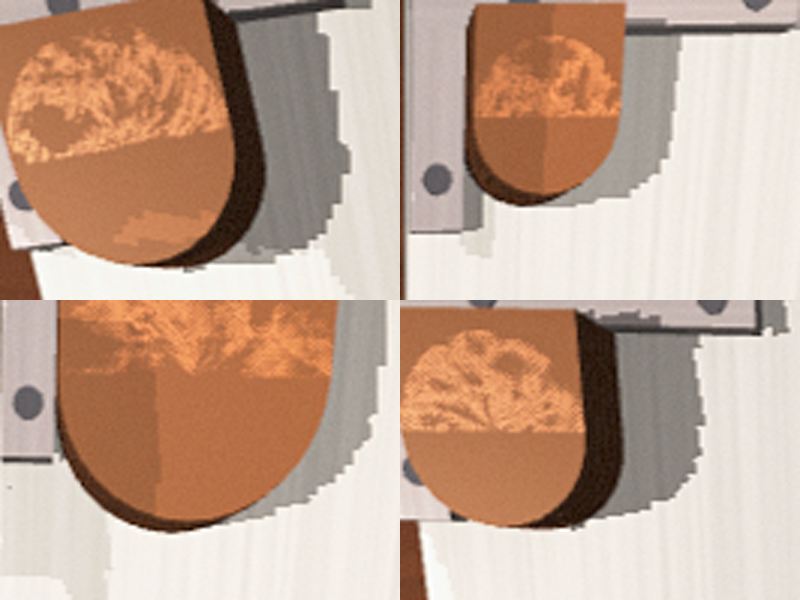

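The mosaic shows all four heels sitting in their stop corners: m top left, x top right, l bottom left, s bottom right. I'll measure their angles with an edge-fitting routine.

```bash
cat > icp.py <<'E'
from chk import *
from scipy.ndimage import map_coordinates, gaussian_filter1d
import json
def seg(a,b,n): return np.linspace(a,b,n)
PE=np.vstack([seg((-62,-60,8),(62,-60,8),60),seg((-65,-57,8),(-65,57,8),50)])
def HE(k,z=38):
    r,b=W[k];t=np.linspace(np.pi/2,1.5*np.pi,40)
    return np.vstack([seg((b,-r+2,z),(b,r-2,z),25),seg((b-2,-r,z),(0,-r,z),15),seg((b-2,r,z),(0,r,z),15),np.c_[r*np.cos(t),r*np.sin(t),0*t+z]])
def icp(c,L,p,chan,w0=6,it=8):
    img=chan(c['frame'].astype(float))
    w=w0
    for i in range(it):
        q=proj(c,pose(p,L)); cen=L[:,:2].mean(0)
        t=np.gradient(q,axis=0);t/=np.linalg.norm(t,axis=1)[:,None];n=np.c_[-t[:,1],t[:,0]]
        s=np.arange(-w,w+.01,.25);S=q[:,None]+n[:,None]*s[None,:,None]
        v=map_coordinates(img,[S[...,1],S[...,0]],order=1,mode='nearest');g=np.abs(gaussian_filter1d(v,2,axis=1,order=1))
        k=g.argmax(1);ok=(g.max(1)>.35*np.median(g.max(1)))&(q.min(1)>3)&(q[:,0]<636)&(q[:,1]<225)&(k>0)&(k<len(s)-1)
        e=s[k]
        f=lambda x:(np.einsum('ij,ij->i',proj(c,pose(x,L))-q,n)-e)[ok]
        p=least_squares(f,p,loss='soft_l1',f_scale=.5).x;w=max(2,w-1)
    return p,ok.sum(),np.median(np.abs(f(p)))
red=lambda f:f[...,2]-f[...,0]
def both(fn,k):
    O=json.load(open('poses.json'));c=wc(fn);r,b=W[k]
    q,n,e=icp(c,PE,O['p'+k],red)
    # heel top: use brightness-weighted chroma
    h0=pose(q,[(45-b,45-r,0)])[0];h,n2,e2=icp(c,HE(k),[h0[0],h0[1],q[2]],red)
    a=q[2];R=np.array([[np.cos(a),np.sin(a)],[-np.sin(a),np.cos(a)]]);d=1000*R@(pose(h,[(b,0,0)])[0][:2]-q[:2])
    print(fn,k,'plate',np.round(q,4),n,round(e,2),'breast',d.round(1),'want',(45,45-r),'ang',round(np.degrees(h[2]-a),2),n2,round(e2,2))
    return q,h
E
python3 - <<'E'
from icp import *
for f,k in(('w4','s'),('w5','s'),('w3','l'),('w9','s'),('w9','l'),('w7','m'),('w8','m'),('w7','x'),('w8','x'),('w1','x')): both('pics/%s.npy'%f,k)
E
```

```text
pics/w4.npy s plate [ 0.5711  0.3152 -0.1336] 110 0.12 breast [44.  21.8] want (45, 22) ang 2.23 94 0.21
pics/w5.npy s plate [ 0.5711  0.3151 -0.1335] 110 0.0 breast [44.1 21.8] want (45, 22) ang 0.53 94 0.01
pics/w3.npy l plate [ 0.5907  0.1692 -0.1394] 110 0.21 breast [44.9 11.8] want (45, 12) ang 0.41 94 0.03
pics/w9.npy s plate [ 0.5709  0.3141 -0.1341] 110 0.03 breast [44.3 22.9] want (45, 22) ang 0.36 94 0.01
pics/w9.npy l plate [ 0.5906  0.1694 -0.1387] 96 0.13 breast [44.9 12.9] want (45, 12) ang 2.59 53 0.03
pics/w7.npy m plate [0.6202 0.0146 0.1445] 109 0.25 breast [43.6 16.9] want (45, 17) ang 2.84 94 0.0
pics/w8.npy m plate [0.6202 0.0138 0.1459] 103 0.04 breast [44.1 17.5] want (45, 17) ang 2.18 94 0.01
pics/w7.npy x plate [ 0.6222 -0.1401  0.0318] 109 0.02 breast [44.9 26.2] want (45, 27) ang -0.04 93 0.02
pics/w8.npy x plate [ 0.6223 -0.1404  0.0314] 106 0.24 breast [45.  26.3] want (45, 27) ang -0.08 94 0.02
pics/w1.npy x plate [ 0.6224 -0.1404  0.0326] 109 0.23 breast [44.7 26.5] want (45, 27) ang -0.39 94 0.05
```

```bash
python3 plan.py "plan(.4947,.1989,.124,-7.6)"
```

```text
shift [24.6 31.9 -1.3] turn [ 0.01 -0.04  0.82] | target 0.4947 0.1989 0.1240 -7.6 t 61.9 F [-0.4 -0.  -0.4] J [ 13.   7. 104.  -0.  68. 110.]
```

```bash
cat > snap.py <<'E'
import sys
from icp import *
s=get_state();c=camera("wrist");f='pics/%s.npy'%sys.argv[1];np.save(f,dict(c,s=s),allow_pickle=True)
for k in sys.argv[2]: both(f,k)
E
python3 -m inch '[24.6,31.9,-1,0,0,0.8,0,24.6,31.9,-1,0,0,0.8,0,24.6,31.9,-1,0,0,0.8,0,24.6,31.9,-1,0,0,0.8,0]' >/dev/null
python3 snap.py w10 l
python3 -m inch '[5,45,0,0,0,-4,0,10,90,0,0,0,-8,0,10,135,0,0,0,-12,0,5,175,0,0,0,-16,0,5,179,0,0,0,-16,0]' >/dev/null
python3 -m inch '[0,0,0,0,0,0,0,0,0,0,0,0,0,0]' >/dev/null
python3 snap.py w11 m; python3 plan.py "pp('m',-40,17,.06)"
```

```text
pics/w10.npy l plate [ 0.5907  0.1692 -0.1401] 107 0.24 breast [44.7 11.8] want (45, 12) ang 0.57 94 0.01
pics/w11.npy m plate [0.6199 0.0146 0.1463] 88 0.02 breast [39.6 14.4] want (45, 17) ang -4.27 39 0.04
pp m shift [102.3  12.   63.6] turn [-0.03 -0.01  0.84] | target 0.5781 0.0263 0.0600 7.7 t 63.1 F [ 0.3 -0.1  0.3] J [-12.  -1. 112.   0.  68.  70.]
```

```bash
python3 -m inch '[50,3,0,0,0,0,0,50,3,0,0,0,0,0,50,3,0,0,0,0,0,50,3,0,0,0,0,0]' >/dev/null
python3 snap.py w12 mx
```

```text
pics/w12.npy m plate [0.6202 0.0146 0.1454] 110 0.23 breast [39.2 13.1] want (45, 17) ang -6.65 94 0.02
pics/w12.npy x plate [ 0.6222 -0.1401  0.0324] 109 0.01 breast [45.1 25.7] want (45, 27) ang -0.14 93 0.01
```

Heel m has been knocked aside. I'll locate it robustly with a colour mask.

```bash
cat > loc.py <<'E'
import sys
from icp import *
O=json.load(open('poses.json'))
def loc(c,k,z=38,rad=75):
    f=c['frame'].astype(float);ch=f[...,2]-f[...,0]
    m=((ch>55)&(f[...,2]>110)).astype(np.uint8);out=[]
    n,lab,st,ce=cv2.connectedComponentsWithStats(m)
    for i in range(1,n):
        if st[i,4]>300:
            P=px(c,ce[i],z/1000);d=np.hypot(*(P[:2]-O['p'+k][:2]))
            print('blob',ce[i].round(0),st[i,4],P[:2].round(3),'box',st[i,:4])
if __name__=='__main__': loc(wc('pics/%s.npy'%sys.argv[1]),sys.argv[2])
E
python3 loc.py w7 m; echo; python3 loc.py w12 m
python3 - <<'E'
from icp import *
c=wc('pics/w12.npy');O=json.load(open('poses.json'))
for p0 in([.62,.03,-.1],[.61,.03,.0],[.6,.02,-.3],[.61,.01,.3]): print(icp(c,HE('m'),p0,red,w0=10,it=12))
E
```

```text
blob [526.  20.] 3923 [ 0.686 -0.111] box [394   0 246  53]
blob [38. 24.] 352 [0.634 0.242] box [ 1 15 60 19]
blob [126.  74.] 7372 [0.608 0.179] box [ 80  21  96 105]
blob [321.  64.] 5584 [0.636 0.033] box [282  25  77  86]
blob [512.  77.] 2626 [ 0.647 -0.113] box [487  48  56  62]
blob [619.  66.] 762 [ 0.666 -0.191] box [597  50  43  33]
blob [426. 108.] 3062 [ 0.616 -0.053] box [407  53  42 113]
blob [261. 203.] 22095 [0.52  0.068] box [122  70 279 215]
blob [615.  95.] 532 [ 0.646 -0.195] box [590  84  50  22]
blob [615. 111.] 377 [ 0.634 -0.2  ] box [586 100  54  23]
blob [601. 138.] 1508 [ 0.612 -0.197] box [568 119  72  43]
blob [501. 252.] 6318 [ 0.505 -0.146] box [399 222 195  59]
blob [316. 280.] 2864 [0.455 0.012] box [254 257 134  50]
blob [298. 301.] 425 [0.431 0.025] box [250 293 113  16]
blob [283. 364.] 4713 [0.36  0.031] box [210 344 147  45]

blob [538.  19.] 3464 [ 0.686 -0.112] box [419   0 221  50]
blob [44. 18.] 302 [0.634 0.243] box [13  9 51 18]
blob [133.  69.] 7457 [0.608 0.179] box [ 89  15  95 106]
blob [329.  67.] 5581 [0.631 0.033] box [292  25  80  
[... 325 characters left out ...]
.634 -0.196] box [594 102  46  17]
blob [606. 138.] 1405 [ 0.612 -0.194] box [576 119  64  44]
blob [472. 261.] 9680 [ 0.491 -0.118] box [340 228 253  81]
blob [118. 356.] 805 [0.341 0.195] box [ 89 344  68  39]
blob [317. 361.] 643 [0.365 0.002] box [306 344  24  34]
blob [485. 376.] 1351 [ 0.371 -0.166] box [452 358  94  31]
(array([0.62606229, 0.03241851, 0.02909907]), np.int64(94), np.float64(0.01234147868481781))
(array([0.60834567, 0.03233403, 0.00866066]), np.int64(80), np.float64(0.6200968953950825))
(array([ 0.59430448,  0.01722132, -0.08595614]), np.int64(95), np.float64(0.8364152175393993))
(array([0.60964134, 0.0118157 , 0.18293015]), np.int64(90), np.float64(0.7462138698210407))
```

Heel m was moved to 39.2 / 13.1 mm and turned by about -6.7°. I'll reseat it by pushing the apex, then the flank, then the apex again.

```bash
python3 - <<'E'
import json
O=json.load(open('poses.json'));O['pm']=[.6202,.0146,.138];O['px']=[.6222,-.1402,.025];json.dump(O,open('poses.json','w'))
E
python3 plan.py "pp('m',-44,14,.06)"
```

```text
pp m shift [48.9 11.6 64.2] turn [ 0.01 -0.04  0.6 ] | target 0.5747 0.0224 0.0600 7.9 t 63.5 F [0.2 0.1 0.1] J [-10.   7. 105.   0.  68.  71.]
```

```bash
python3 -m inch '[40,11.6,0,0,0,0.6,0,49,11.6,30,0,0,0.6,0,49,11.6,64,0,0,0.6,0,49,11.6,64,0,0,0.6,0,49,11.6,64,0,0,0.6,0]'| egrep 'pos'
python3 -m inch '[0,0,30,0,0,0,0,0,0,46,0,0,0,0,0,0,46,0,0,0,0,0,0,46,0,0,0,0,0,0,46,0,0,0,0]'| egrep 'pos'
python3 -m inch '[5,0,0,0,0,0,0,9,0,0,0,0,0,0,12,0,0,0,0,0,0,14,0,0,0,0,0,0,16,0,0,0,0,0,0]'| egrep 'pos|force'
for i in 1 2 3; do python3 -m inch '[0.5,0,0,0,0,0,0,1,0,0,0,0,0,0,1.5,0,0,0,0,0,0,2,0,0,0,0,0,0]' | egrep 'pos|wrist'; done
python3 plan.py "pp('m',-24,14,.014)"
```

```text
eef_pos: [0.5745, 0.0219, 0.0603]
eef_pos: [0.5762, 0.0215, 0.0153]
eef_pos: [0.5906, 0.0239, 0.0135]
wrist_force: [-2.3, -0.1, 2.1]
gripper_force: 1.2
eef_pos: [0.5918, 0.0241, 0.0134]
wrist_force: [-6.3, -0.3, 4.7]
eef_pos: [0.5921, 0.0241, 0.0135]
wrist_force: [-13.1, -3.2, 11.5]
eef_pos: [0.5923, 0.0241, 0.0134]
wrist_force: [-20.2, -4.2, 17.4]
pp m shift [ 2.4 -0.8 -0.6] turn [-0.02  0.65  0.01] | target 0.5945 0.0252 0.0140 7.9 t 66.2 F [-20.2  -4.2  17.4] J [-9. 25. 96. -0. 59. 73.]
```

The heel jams on friction. I'll grip it instead to align it, then push it to the side stop and finally push the apex home.

```bash
python3 -m inch '[-4,0,0,0,0,0,0,-10,0,0,0,0,0,0,-10,0,-40,0,0,0,0.85,-10,0,-60,0,0,0,0.85,-10,0,-60,0,0,0,0.85]' | egrep 'pos|wrist'
python3 -m inch '[0,0,0,0,0,0,0.85,0,0,0,0,0,0,0.85]' >/dev/null
python3 plan.py "pp('m',25,15,.07)"
```

```text
eef_pos: [0.5902, 0.023, 0.0774]
wrist_force: [-0.2, -0.1, 0.2]
pp m shift [57.8 -1.4  1.7] turn [-0.05  0.14 -0.06] | target 0.6429 0.0329 0.0700 7.9 t 67.0 F [-0.1  0.2 -0.3] J [-9. 19. 96.  0. 64. 73.]
```

```bash
python3 -m inch '[30,-1.4,1,0,0,0,0.85,57.8,-1.4,1,0,0,0,0.85,57.8,-1.4,20,0,0,0,0.85,57.8,-1.4,40,0,0,0,0.85,57.8,-1.4,49.5,0,0,0,0.85]' | egrep 'pos|wrist'
python3 -m inch '[0,0,0,0,0,0,0.85,0,0,0,0,0,0,0.4,0,0,0,0,0,0,0.4,0,0,0,0,0,0,0.4,0,0,0,0,0,0,0.4]' 25 | egrep 'pos|width|force'
python3 -m inch '[0,0,0,0,0,0,0.4,0,0,0,0,0,0,0.4,-3,0,-0.5,0,0,0,0.4,-6,0,-0.5,0,0,0,0.4,-6,0,-0.5,0,0,0,0.4]'  | egrep 'pos|width|force'
python3 plan.py "pp('m',28,17,.022)"
```

```text
eef_pos: [0.6415, 0.0331, 0.0201]
wrist_force: [-1.0, 0.4, 0.2]
eef_pos: [0.6447, 0.0327, 0.0253]
wrist_force: [-1.3, 1.6, 3.7]
grip_width: 0.62
gripper_force: 24.0
eef_pos: [0.6386, 0.0316, 0.0253]
wrist_force: [2.2, 0.1, 3.8]
grip_width: 0.619
gripper_force: 24.1
pp m shift [ 7.4 -2.7  3.3] turn [ 0.03 -0.1  -0.07] | target 0.6456 0.0353 0.0220 7.9 t 68.5 F [2.2 0.1 3.8] J [-8. 30. 88. -0. 62. 74.]
```

```bash
for i in 1 2 3 4; do python3 -m inch '[0,-0.5,0,0,0,0,0.4,0,-1,0,0,0,0,0.4,0,-1.5,0,0,0,0,0.4,0,-1.5,0,0,0,0,0.4]' | egrep 'pos|wrist_force'; done
python3 plan.py "pp('m',22,17,.022)"
```

```text
eef_pos: [0.6385, 0.0321, 0.0253]
wrist_force: [1.1, -3.2, 5.3]
eef_pos: [0.6382, 0.0335, 0.0253]
wrist_force: [1.2, -4.1, 6.8]
eef_pos: [0.6381, 0.0338, 0.0253]
wrist_force: [1.5, -8.4, 5.0]
eef_pos: [0.6382, 0.034, 0.0254]
wrist_force: [1.0, -11.9, 5.4]
pp m shift [ 1.5 -0.3  3.4] turn [ 0.37 -0.04 -0.02] | target 0.6397 0.0345 0.0220 7.9 t 70.0 F [  1.  -11.9   5.4] J [-8. 30. 88. -0. 62. 75.]
```

```bash
python3 -m inch '[0,1.5,0,0,0,0,0.4,0,2.6,0,0,0,0,0.4,0,2.6,0,0,0,0,0.4,0,2.6,0,0,0,0,0.4]'| egrep 'wrist'
python3 -m inch '[0,0,0,0,0,0,0.85,0,0,0,0,0,0,0.85,0,0,0,0,0,0,0.85,0,0,-5,0,0,0,0.85,0,0,-20,0,0,0,0.85]'| egrep 'pos|wrist'
python3 -m inch '[0,0,-50,0,0,0,0.85,0,0,-78,0,0,0,0,-60,0,-78,0,0,0,0,-105,0,-78,0,0,0,0,-115,0,-78,0,0,0,0]'| egrep 'pos'
python3 -m inch '[0,0,0,0,0,0,0,0,0,0,0,0,0,0]'>/dev/null
python3 snap.py w13 m;python3 plan.py "pp('m',-40,17,.06)"
```

```text
wrist_force: [1.0, -4.9, 5.9]
eef_pos: [0.6357, 0.0356, 0.0433]
wrist_force: [-0.9, -0.4, -0.6]
eef_pos: [0.5186, 0.02, 0.1219]
pics/w13.npy m plate [0.6202 0.0146 0.1453] 110 0.21 breast [40.4 14.8] want (45, 17) ang -0.63 76 0.64
pp m shift [53.1  0.7 64.2] turn [ 0.04 -0.17 -0.06] | target 0.5782 0.0259 0.0600 7.9 t 71.7 F [ 0.5 -0.4 -0.7] J [-11.   7. 105.   0.  68.  71.]
```

```bash
cat > rel.py <<'E'
import sys
from icp import *
O=json.load(open('poses.json'))
def rel(fn,k,dx=0,dy=0,da=0,w0=5):
    c=wc(fn);r,b=W[k];q,_,_=icp(c,PE,O['p'+k],red)
    s=pose(q,[(45-b+dx,45-r+dy,0)])[0];h,n,e=icp(c,HE(k),[s[0],s[1],q[2]+np.radians(da)],red,w0,12)
    a=q[2];R=np.array([[np.cos(a),np.sin(a)],[-np.sin(a),np.cos(a)]]);d=1000*R@(pose(h,[(b,0,0)])[0][:2]-q[:2])
    print(dx,dy,da,'breast',d.round(1),'ang',round(np.degrees(h[2]-a),2),n,round(e,2))
if __name__=='__main__':
    for dx,dy,da in((-7,0,0),(-7,-2,3),(-7,-2,-3),(-10,0,0),(-4,0,2)): rel('pics/%s.npy'%sys.argv[1],sys.argv[2],dx,dy,da)
E
python3 rel.py w13 m
```

```text
-7 0 0 breast [35.6 13.6] ang -5.93 94 0.01
-7 -2 3 breast [35.6 13.6] ang -5.94 94 0.01
-7 -2 -3 breast [35.6 13.6] ang -5.93 94 0.01
-10 0 0 breast [35.6 13.6] ang -5.94 94 0.01
-4 0 2 breast [35.6 13.6] ang -5.93 94 0.01
```

Run:
```python
from plan import *
t=pose([.6202,.0146,.1453],[(18.7,15.4,0)])[0];plan(t[0],t[1],.07,2.2)
```

```text
shift [111.7   2.1  54.3] turn [ 0.04 -0.17  5.65] | target 0.6365 0.0325 0.0700 2.2 t 71.7 F [ 0.5 -0.4 -0.7] J [-11.   7. 105.   0.  68.  71.]
```

```bash
python3 -m inch '[40,1,20,0,0,0,0.85,85,2,54,0,0,5.65,0.85,111.7,2.1,54,0,0,5.65,0.85,111.7,2.1,54,0,0,5.65,0.85,111.7,2.1,54,0,0,5.65,0.85]' >/dev/null
python3 -m inch '[0,0,0,0,0,0,0.85,0,0,20,0,0,0,0.85,0,0,40,0,0,0,0.85,0,0,47,0,0,0,0.85,0,0,47,0,0,0,0.85]' | egrep 'pos|wrist'
python3 -m inch '[0,0,0,0,0,0,0.85,0,0,0,0,0,0,0.4,0,0,0,0,0,0,0.4,0,0,0,0,0,0,0.4,0,0,0,0,0,0,0.4]' 20 | egrep 'pos|width|force'
python3 -m inch '[0,0,-1,0,0,0,0.4,-2,3,-3,0,0,0,0.4,-4,5,-5,0,0,-3,0.4,-4,5,-5,0,0,-6.2,0.4,-4,5,-5,0,0,-6.2,0.4]'  | egrep 'pos|width|force'
python3 plan.py "pp('m',28,17,.022)"
```

```text
eef_pos: [0.6334, 0.0327, 0.0212]
wrist_force: [-0.2, 0.2, -0.9]
eef_pos: [0.6351, 0.0327, 0.0223]
wrist_force: [-0.5, -0.3, 2.2]
grip_width: 0.607
gripper_force: 20.0
eef_pos: [0.6304, 0.0273, 0.0264]
wrist_force: [-0.9, 0.6, -1.8]
grip_width: 0.605
gripper_force: 20.0
pp m shift [16.2 -5.7  4.4] turn [-0.    0.04  0.49] | target 0.6456 0.0353 0.0220 7.9 t 73.7 F [-0.9  0.6 -1.8] J [-8. 29. 90. -0. 62. 73.]
```

```bash
python3 -m inch '[4,0,2,0,0,0.2,0.4,8,0,3.6,0,0,0.2,0.4,10,0,3.6,0,0,0.2,0.4,11,0,3.6,0,0,0.2,0.4,11,0,3.6,0,0,0.2,0.4]' | egrep 'pos|wrist'
for i in 1 2 3; do python3 -m inch '[0.7,0,0,0,0,0,0.4,1.4,0,0,0,0,0,0.4,2,0,0,0,0,0,0.4,2,0,0,0,0,0,0.4]' | egrep 'pos|wrist_force'; done
python3 plan.py "pp('m',28,17,.022)"
```

```text
eef_pos: [0.6418, 0.0292, 0.023]
wrist_force: [0.4, -0.2, -1.6]
eef_pos: [0.6437, 0.0294, 0.023]
wrist_force: [0.8, 0.6, -1.4]
eef_pos: [0.6452, 0.0296, 0.0229]
wrist_force: [-2.1, 0.2, 0.6]
eef_pos: [0.6454, 0.0297, 0.0224]
wrist_force: [-8.4, -2.2, 2.8]
pp m shift [ 1.  -5.5  0.4] turn [-0.02  0.33  0.33] | target 0.6456 0.0353 0.0220 7.9 t 75.4 F [-8.4 -2.2  2.8] J [-8. 31. 87. -0. 63. 74.]
```

Contact with the rear stop. Next I'll ease off slightly and slide left.

```bash
python3 -m inch '[-0.7,-2,-0.4,0,0,0,0.4,-0.7,-4,-0.4,0,0,0,0.4,-0.7,-5,-0.4,0,0,0,0.4,-0.7,-5,-0.4,0,0,0,0.4]'| egrep 'pos|wrist'
for i in 1 2 3; do python3 -m inch '[0,-0.5,0,0,0,0,0.4,0,-1,0,0,0,0,0.4,0,-1.5,0,0,0,0,0.4,0,-1.5,0,0,0,0,0.4]' | egrep 'pos|wrist_force'; done
python3 plan.py "pp('m',28,17,.022)"
```

```text
eef_pos: [0.6447, 0.0341, 0.0225]
wrist_force: [-4.5, -2.8, -0.7]
eef_pos: [0.6445, 0.0354, 0.0225]
wrist_force: [-5.6, -4.2, -1.3]
eef_pos: [0.6444, 0.0362, 0.0225]
wrist_force: [-4.6, -5.5, -1.3]
eef_pos: [0.6444, 0.0363, 0.0226]
wrist_force: [-3.8, -9.8, -2.3]
pp m shift [1.  1.1 0.6] turn [0.26 0.21 0.33] | target 0.6456 0.0353 0.0220 7.9 t 77.0 F [-3.8 -9.8 -2.3] J [-7. 31. 87. -0. 62. 75.]
```

```bash
python3 -m inch '[0.7,-0.5,0,0,0,0,0.4,1.4,-0.5,0,0,0,0,0.4,1.4,-0.5,0,0,0,0,0.4]'| egrep 'pos|wrist'
python3 -m inch '[-1,1.5,0,0,0,0,0.4,-1.5,2.6,0,0,0,0,0.4,-1.5,2.6,0,0,0,0,0.4,-1.5,2.6,0,0,0,0,0.4]'| egrep 'wrist'
python3 -m inch '[0,0,0,0,0,0,0.85,0,0,0,0,0,0,0.85,0,0,0,0,0,0,0.85,0,0,-5,0,0,0,0.85,0,0,-20,0,0,0,0.85]'| egrep 'pos|wrist'
python3 -m inch '[0,0,-50,0,0,0,0.85,0,0,-78,0,0,0,0.85,-60,0,-78,0,0,0,0.85,-105,0,-78,0,0,0,0.85,-115,0,-78,0,0,0,0.85]'| egrep 'pos'
python3 -m inch '[0,0,0,0,0,0,0.6,0,0,0,0,0,0,0.6]'>/dev/null
python3 snap.py w14 mx
```

```text
eef_pos: [0.6444, 0.0363, 0.0226]
wrist_force: [-8.6, -12.0, 3.3]
wrist_force: [-4.7, -5.5, -1.8]
eef_pos: [0.6447, 0.0375, 0.0427]
wrist_force: [-0.2, 0.4, -0.0]
eef_pos: [0.5271, 0.0212, 0.1209]
pics/w14.npy m plate [0.6203 0.0146 0.1452] 109 0.01 breast [44.9 16.8] want (45, 17) ang 0.02 94 0.01
pics/w14.npy x plate [ 0.6222 -0.1401  0.0321] 109 0.03 breast [45.  25.7] want (45, 27) ang -0.26 93 0.01
```

Heel m is home at 44.9 / 16.8 mm with no turn. Next I'll check x straight on and then go to the lamp.

```bash
python3 -m inch '[5,45,0,0,0,3,0.6,5,90,0,0,0,6,0.6,0,132,0,0,0,6,0.6,-8,133,0,0,0,6,0.6,-8,133,0,0,0,6,0.6]'| egrep 'pos'
python3 -m inch '[0,0,0,0,0,0,0.6,0,0,0,0,0,0,0.6]'>/dev/null
python3 snap.py w15 x;python3 plan.py "plan(.413,-.3126,.15,-17.8)"
python3 - <<'E'
from h import *
a=np.load("pics/top1.npy",allow_pickle=True).item()['frame'];t=camera("top");np.save("pics/top2.npy",t,allow_pickle=True)
E
```

```text
eef_pos: [0.5435, -0.1128, 0.1216]
pics/w15.npy x plate [ 0.6224 -0.1405  0.0317] 109 0.25 breast [44.8 26.3] want (45, 27) ang 0.09 94 0.03
 shift [-138.3  196.5  -28.6] turn [-1.00e-02 -1.00e-02  2.01e+01] | target 0.4130 -0.3126 0.1500 -17.8 t 79.7 F [-0.2  0.6  0.1] J [-24.  11. 100.   0.  69.  64.]
```

```bash
python3 plan.py "plan(.285,-.272,.21,-17.8)"
```

```text
shift [-264.5  150.7  -88.6] turn [-1.00e-02 -0.00e+00  2.01e+01] | target 0.2850 -0.2720 0.2100 -17.8 t 79.8 F [ 0.1 -0.1 -0.5] J [-24.  11. 100.   0.  69.  64.]
```

```bash
python3 -m inch '[-15,5,-45,0,0,0,0.6,-45,20,-80,0,0,0,0.6,-85,40,-88.6,0,0,0,0.6,-130,65,-88.6,0,0,0,0.6,-170,90,-88.6,0,0,0,0.6]'| egrep 'pos'
python3 -m inch '[-40,25,0,0,0,8,0.6,-80,50,0,0,0,16,0.6,-94.5,60.7,0,0,0,20.1,0.6,-94.5,60.7,0,0,0,20.1,0.6,-94.5,60.7,0,0,0,20.1,0.6]'| egrep 'pos'
python3 -m inch '[0,0,0,0,0,0,0.6,0,0,0,0,0,0,0.6]'>/dev/null
cat > lamp.py <<'E'
from icp import *
s=get_state();c=camera("wrist");np.save('pics/wl.npy',dict(c,s=s),allow_pickle=True);c=wc('pics/wl.npy')
L=np.vstack([seg((-97,14,86),(77,14,86),60),seg((-100,12,86),(-100,-12,86),12),seg((-97,-14,86),(77,-14,86),60)])
sat=lambda f:f.max(2)-f.min(2)-.0*f[...,0]
val=lambda f:f[...,0]
p0=json.load(open('poses.json'))['lamp']
for nm,ch in(('sat',sat),('blue',val)):
    q=icp(c,L,p0,ch,8);print(nm,np.round(q[0],4),q[1:])
o=cv2.resize(c['frame'],(640,400));
for P,col in((proj(c,pose(q[0],L)),(0,0,255)),(proj(c,pose(p0,L)),(0,255,0))):
    for a in P:
        if abs(a).max()<2000: cv2.circle(o,(int(a[0]),int(a[1])),1,col,-1)
cv2.imwrite('pics/lamp.png',o)
E
python3 lamp.py
```

```text
eef_pos: [0.3756, -0.2085, 0.2107]
eef_pos: [0.285, -0.2723, 0.2101]
sat [ 0.4103 -0.3183 -0.3036] (np.int64(98), np.float64(0.7681393079917669))
blue [ 0.4103 -0.3183 -0.3053] (np.int64(98), np.float64(0.2486246686181811))
```

View pics/lamp.png

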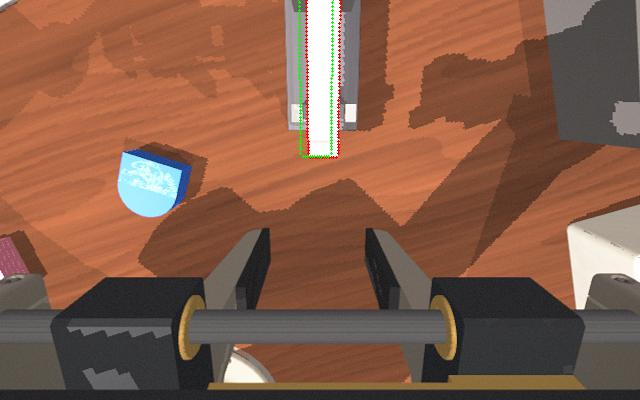

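The red fit lies on the white handle, with its rear end at (322,157). So the lamp origin is at (0.4103, -0.3183), yaw -17.4°. Next I'll go and grasp it.

```bash
python3 plan.py "plan(.4103,-.3183,.16,-17.45)"
```

```text
shift [133.2   6.   49.9] turn [-0.02  0.01 -0.3 ] | target 0.4103 -0.3183 0.1600 -17.4 t 81.0 F [ 0.9 -0.9  0.3] J [-61. -20. 119.   0.  81.  46.]
```

```bash
python3 -m inch '[45,2,15,0,0,-0.3,0.7,90,4,32,0,0,-0.3,0.7,133.2,6,49.9,0,0,-0.3,0.7,133.2,6,49.9,0,0,-0.3,0.7,133.2,6,49.9,0,0,-0.3,0.7]'| egrep 'pos'
python3 -m inch '[0,0,0,0,0,0,0.7,0,0,0,0,0,0,0.7]'>/dev/null
python3 plan.py "plan(.4103,-.3183,.054,-17.45)"
```

```text
eef_pos: [0.4097, -0.3182, 0.1586]
 shift [  0.3  -1.7 107.8] turn [ 0.1  -0.14 -0.16] | target 0.4103 -0.3183 0.0540 -17.4 t 81.7 F [ 0.7 -0.  -0.1] J [-51.   3. 104.  -0.  73.  56.]
```

```bash
python3 -m inch '[0,-1,35,0,0,0,0.7,0,-1,70,0,0,0,0.7,0,-1,95,0,0,0,0.7,0,-1,107,0,0,0,0.7,0,-1,107,0,0,0,0.7]'| egrep 'pos|force'
python3 -m inch '[0,0,0,0,0,0,0.7,0,0,0,0,0,0,0.1,0,0,0,0,0,0,0.1,0,0,0,0,0,0,0.1,0,0,0,0,0,0,0.1]' 40 | egrep 'pos|width|force'
python3 -m inch '[0,0,0,0,0,0,0.1,0,0,0,0,0,0,0.1,0,0,0,0,0,0,0.1]' | egrep 'pos|rot|width|force'
python3 -m inch '[0,0,-5,0,0,0,0.1,0,0,-15,0,0,0,0.1,0,0,-30,0,0,0,0.1,0,0,-50,0,0,0,0.1,0,0,-70,0,0,0,0.1]' | egrep 'pos|width|force'
python3 -m inch '[0,0,0,0,0,0,0.1,0,0,0,0,0,0,0.1]' | egrep 'pos|width|force'
python3 -c "
from plant import *;print(get_state()['torque'])"
```

```text
eef_pos: [0.4088, -0.3178, 0.0527]
wrist_force: [0.2, -0.2, 0.6]
gripper_force: 0.0
eef_pos: [0.4099, -0.3187, 0.0535]
wrist_force: [0.7, 0.3, -0.3]
grip_width: 0.371
gripper_force: 0.0
eef_pos: [0.4098, -0.3183, 0.0533]
eef_rot: [[0.953, -0.302, 0.0], [-0.302, -0.953, 0.0], [0.0, -0.0, -1.0]]
wrist_force: [0.8, 1.7, 2.6]
grip_width: 0.302
gripper_force: 40.0
eef_pos: [0.4093, -0.3182, 0.1239]
wrist_force: [0.0, -0.5, -3.2]
grip_width: 0.303
gripper_force: 40.0
eef_pos: [0.4096, -0.3185, 0.1231]
wrist_force: [-0.7, -0.5, -4.6]
grip_width: 0.303
gripper_force: 40.0
[0.07181848 0.08983268 0.02198577]
```

```bash
cat > aim.py <<'E'
import sys
from plan import *
X={'l':(11.5,12),'m':(15.5,17),'s':(19.5,22),'x':(23.5,27)}
def aim(k,psi=0):
    t=pose(O['p'+k],[(*X[k],0)])[0];a=np.radians(psi);plan(t[0]-.145*np.cos(a),t[1]-.145*np.sin(a),.1153,psi,'aim '+k)
aim(sys.argv[1],float(sys.argv[2]) if len(sys.argv)>2 else 0)
E
cat > topchk.py <<'E'
from fit import *
import json
O=json.load(open('poses.json'));a=np.load('pics/top2.npy',allow_pickle=True).item();t=camera('top')
for k in 'lmsx':
    r,b=W[k];P=proj(t,pose(O['p'+k],[(x,y,z) for x in(0,50) for y in(50,0) for z in (8,38)]));u=np.int32(P.min(0))-2;v=np.int32(P.max(0))+3
    A,B=[q['frame'][u[1]:v[1],u[0]:v[0]].astype(float) for q in(a,t)];m=[((f[...,2]-f[...,0])>45) for f in(A,B)]
    c=[np.argwhere(q).mean(0).round(1).tolist() for q in m];print(k,[int(q.sum()) for q in m],c,'absdiff',round(abs(A-B).mean(),1))
E
python3 topchk.py; python3 aim.py l
```

```text
l [487, 489] [[15.1, 14.6], [15.2, 14.6]] absdiff 12.2
m [397, 407] [[14.3, 14.1], [14.1, 14.0]] absdiff 15.7
s [329, 335] [[12.5, 11.7], [12.6, 11.4]] absdiff 9.6
x [18, 201] [[6.6, 4.8], [10.8, 10.4]] absdiff 50.8
aim l shift [-103.6 -488.9    7.4] turn [ -0.05   0.07 -17.6 ] | target 0.4583 0.1794 0.1153 0.0 t 83.8 F [ 0.1 -0.5 -2.4] J [-51.   6. 106.  -0.  68.  56.]
```

```bash
python3 -m inch '[-4,-20,0,0,0,0,0.1,-12,-58,0,0,0,0,0.1,-21,-100,0,0,0,0,0.1,-31,-148,0,0,0,0,0.1,-41,-196,0,0,0,0,0.1]'| egrep 'pos|gripper'
python3 -m inch '[-10,-47,0,0,0,0,0.1,-20,-94,0,0,0,0,0.1,-30,-141,0,0,0,0,0.1,-38,-180,0,0,0,0,0.1,-44,-207,0,0,0,0,0.1]'| egrep 'pos|gripper'
python3 -m inch '[-6,-25,1,0,0,-4,0.1,-11,-50,3,0,0,-8,0.1,-15,-70,5,0,0,-12,0.1,-18,-81,7.4,0,0,-16,0.1,-18.6,-85.9,7.4,0,0,-17.6,0.1]'| egrep 'pos|gripper'
python3 -m inch '[0,0,0,0,0,0,0.1,0,0,0,0,0,0,0.1]' | egrep 'pos|rot|width|force'
python3 aim.py l
```

```text
eef_pos: [0.4286, -0.1161, 0.1218]
gripper_force: 40.0
eef_pos: [0.4485, 0.0949, 0.1218]
gripper_force: 40.0
eef_pos: [0.4565, 0.1804, 0.1141]
gripper_force: 40.0
eef_pos: [0.4582, 0.1787, 0.1154]
eef_rot: [[1.0, -0.001, -0.001], [-0.001, -1.0, -0.0], [-0.001, 0.0, -1.0]]
wrist_force: [-1.1, -0.6, -3.1]
grip_width: 0.302
gripper_force: 40.0
aim l shift [ 0.1 -0.8  0.1] turn [ 0.02  0.05 -0.07] | target 0.4583 0.1794 0.1153 0.0 t 85.5 F [-1.1 -0.6 -3.1] J [  7.   3. 110.  -0.  67.  97.]
```

```bash
for i in 1 2 3 4 5 6 7; do python3 -m inch '[0,0,0,0,0,0,0.1,0,0,0,0,0,0,0.1,0,0,0,0,0,0,0.1,0,0,0,0,0,0,0.1,0,0,0,0,0,0,0.1]' | egrep 'pos'; done
python3 topchk.py
python3 - <<'E'
from fit import *
s=get_state();R=np.array(s['eef_rot']);p=np.array(s['eef_pos']);c=camera('scene')
F=lambda v:p+R@np.array([v[0],-v[1],-(v[2]+6.7)])/1000
for v in((110,0,-23.3),(97.5,0,-1.6),(-100,0,13),(60,0,26)): print(v,proj(c,F(v)).round(1))
u=proj(c,F((97.5,0,-1.6)))[0].astype(int);f=c['frame'][u[1]-45:u[1]+45,u[0]-45:u[0]+45].max(2)
n,lab,st,ce=cv2.connectedComponentsWithStats((f<70).astype(np.uint8))
for i in range(1,n):
    if st[i,4]>60: print('dark',ce[i]+u-45,st[i])
print('bright max',[ (np.argwhere(c['frame'].min(2)>250).mean(0)).round(0)])
E
```

```text
eef_pos: [0.4588, 0.1788, 0.1157]
eef_pos: [0.4588, 0.1789, 0.1157]
eef_pos: [0.4588, 0.1789, 0.1157]
eef_pos: [0.4588, 0.1789, 0.1157]
eef_pos: [0.4588, 0.1789, 0.1157]
eef_pos: [0.4588, 0.1789, 0.1157]
eef_pos: [0.4587, 0.1789, 0.1157]
l [487, 402] [[15.1, 14.6], [13.5, 15.2]] absdiff 15.4
m [397, 407] [[14.3, 14.1], [14.2, 14.0]] absdiff 15.1
s [329, 337] [[12.5, 11.7], [12.6, 11.4]] absdiff 10.9
x [18, 204] [[6.6, 4.8], [10.9, 10.3]] absdiff 52.5
(110, 0, -23.3) [[365.4 213.4]]
(97.5, 0, -1.6) [[366.6 203.6]]
(-100, 0, 13) [[373.7 146.5]]
(60, 0, 26) [[368.9 184.7]]
dark [366.40072202 203.14440433] [ 37  36  18  19 277]
bright max [array([nan, nan])]<stdin>:9: RuntimeWarning: Mean of empty slice.
  ret = um.true_divide(
```

The lamp head is exactly where predicted. Next m.

```bash
python3 aim.py m
```

```text
aim m shift [ 29.4 145.4   0.4] turn [-0. -0.  0.] | target 0.4882 0.0336 0.1153 0.0 t 89.0 F [-0.5 -0.6 -3.3] J [  7.   3. 110.   0.  67.  97.]
```

```bash
python3 -m inch '[4,20,0,0,0,0,0.1,11,55,0,0,0,0,0.1,19,95,0,0,0,0,0.1,26,130,0,0,0,0,0.1,29.4,145.4,0,0,0,0,0.1]'| egrep 'pos|gripper'
python3 -m inch '[0,0,0,0,0,0,0.1,0,0,0,0,0,0,0.1]' >/dev/null
for i in 1 2 3 4 5 6 7; do python3 -m inch '[0,0,0,0,0,0,0.1,0,0,0,0,0,0,0.1,0,0,0,0,0,0,0.1,0,0,0,0,0,0,0.1,0,0,0,0,0,0,0.1]' | egrep 'pos'; done
python3 topchk.py; python3 aim.py m; python3 aim.py s
```

```text
eef_pos: [0.4888, 0.0308, 0.116]
gripper_force: 40.0
eef_pos: [0.4881, 0.0338, 0.1157]
eef_pos: [0.4882, 0.0335, 0.1157]
eef_pos: [0.4882, 0.0335, 0.1157]
eef_pos: [0.4881, 0.0335, 0.1157]
eef_pos: [0.4882, 0.0335, 0.1157]
eef_pos: [0.4882, 0.0335, 0.1157]
eef_pos: [0.4882, 0.0335, 0.1157]
l [487, 483] [[15.1, 14.6], [15.2, 14.7]] absdiff 5.8
m [397, 286] [[14.3, 14.1], [11.2, 13.9]] absdiff 19.3
s [329, 342] [[12.5, 11.7], [12.6, 11.5]] absdiff 10.9
x [18, 203] [[6.6, 4.8], [10.9, 10.4]] absdiff 52.3
aim m shift [ 0.  -0.1  0.4] turn [-0. -0. -0.] | target 0.4882 0.0336 0.1153 0.0 t 93.3 F [-0.2 -0.6 -1.9] J [-10.   2. 111.   0.  67.  80.]
aim s shift [ -40.3 -300.8    0.4] turn [-0. -0. -0.] | target 0.4479 0.3343 0.1153 0.0 t 93.3 F [-0.2 -0.6 -1.9] J [-10.   2. 111.   0.  67.  80.]
```

```bash
python3 -m inch '[-3,-20,0,0,0,0,0.1,-8,-58,0,0,0,0,0.1,-14,-104,0,0,0,0,0.1,-20,-150,0,0,0,0,0.1,-26,-194,0,0,0,0,0.1]'| egrep 'pos|gripper'
python3 -m inch '[-5,-40,0,0,0,0,0.1,-10,-75,0,0,0,0,0.1,-13,-98,0,0,0,0,0.1,-14.3,-106.8,0,0,0,0,0.1,-14.3,-106.8,0,0,0,0,0.1]'| egrep 'pos|gripper'
for i in 1 2 3 4 5 6 7; do python3 -m inch '[0,0,0,0,0,0,0.1,0,0,0,0,0,0,0.1,0,0,0,0,0,0,0.1,0,0,0,0,0,0,0.1,0,0,0,0,0,0,0.1]' | egrep 'pos'; done
python3 topchk.py; python3 aim.py s; python3 aim.py x
```

```text
eef_pos: [0.4618, 0.2293, 0.1159]
gripper_force: 40.0
eef_pos: [0.4476, 0.3349, 0.1156]
gripper_force: 40.0
eef_pos: [0.448, 0.334, 0.1158]
eef_pos: [0.4478, 0.3343, 0.1157]
eef_pos: [0.4478, 0.3343, 0.1157]
eef_pos: [0.4479, 0.3343, 0.1157]
eef_pos: [0.4479, 0.3343, 0.1157]
eef_pos: [0.4479, 0.3343, 0.1157]
eef_pos: [0.4478, 0.3343, 0.1157]
l [487, 489] [[15.1, 14.6], [15.2, 14.6]] absdiff 13.2
m [397, 407] [[14.3, 14.1], [14.2, 14.0]] absdiff 15.2
s [329, 292] [[12.5, 11.7], [11.6, 12.3]] absdiff 22.2
x [18, 204] [[6.6, 4.8], [10.9, 10.3]] absdiff 52.4
aim s shift [ 0.1 -0.   0.4] turn [-0. -0.  0.] | target 0.4479 0.3343 0.1153 0.0 t 97.8 F [-0.6  0.3 -2.8] J [ 24.  12. 100.  -0.  68. 114.]
aim x shift [5.22e+01 4.47e+02 4.00e-01] turn [-0. -0.  0.] | target 0.5000 -0.1126 0.1153 0.0 t 97.8 F [-0.6  0.3 -2.8] J [ 24.  12. 100.  -0.  68. 114.]
```

```bash
python3 -m inch '[2,20,0,0,0,0,0.1,7,58,0,0,0,0,0.1,12,104,0,0,0,0,0.1,18,150,0,0,0,0,0.1,23,196,0,0,0,0,0.1]'| egrep 'pos|gripper'
python3 -m inch '[5,47,0,0,0,0,0.1,11,94,0,0,0,0,0.1,16,141,0,0,0,0,0.1,22,185,0,0,0,0,0.1,26,220,0,0,0,0,0.1]'| egrep 'pos|gripper'
python3 -m inch '[2,20,0,0,0,0,0.1,3.2,31,0,0,0,0,0.1,3.2,31,0,0,0,0,0.1,3.2,31,0,0,0,0,0.1,3.2,31,0,0,0,0,0.1]'| egrep 'pos|gripper'
for i in 1 2 3 4 5 6 7; do python3 -m inch '[0,0,0,0,0,0,0.1,0,0,0,0,0,0,0.1,0,0,0,0,0,0,0.1,0,0,0,0,0,0,0.1,0,0,0,0,0,0,0.1]' | egrep 'pos'; done
python3 topchk.py; python3 aim.py x; python3 plan.py "plan(.4098,-.3183,.123,-17.58)"
```

```text
eef_pos: [0.471, 0.1367, 0.1159]
gripper_force: 40.0
eef_pos: [0.4971, -0.0844, 0.1161]
gripper_force: 40.0
eef_pos: [0.4999, -0.1114, 0.1156]
gripper_force: 40.0
eef_pos: [0.5001, -0.1126, 0.1157]
eef_pos: [0.5001, -0.1127, 0.1157]
eef_pos: [0.5001, -0.1127, 0.1157]
eef_pos: [0.5001, -0.1127, 0.1157]
eef_pos: [0.5001, -0.1127, 0.1157]
eef_pos: [0.5001, -0.1127, 0.1157]
eef_pos: [0.5001, -0.1127, 0.1157]
l [487, 488] [[15.1, 14.6], [15.2, 14.6]] absdiff 5.3
m [397, 395] [[14.3, 14.1], [14.2, 14.1]] absdiff 3.6
s [329, 336] [[12.5, 11.7], [12.5, 11.6]] absdiff 6.6
x [18, 145] [[6.6, 4.8], [8.8, 9.9]] absdiff 70.7
aim x shift [-0.  -0.1  0.4] turn [-0. -0. -0.] | target 0.5000 -0.1126 0.1153 0.0 t 102.9 F [ 0.1 -0.1 -2.5] J [-26.   6. 107.   0.  67.  64.]
 shift [-90.3 205.6  -7.3] turn [-0.   -0.   17.58] | target 0.4098 -0.3183 0.1230 -17.6 t 102.9 F [ 0.1 -0.1 -2.5] J [-26.   6. 107.   0.  67.  64.]
```

Now I'll take the lamp back to its cradle.

```bash
python3 -m inch '[-15,20,-8,0,0,3,0.1,-35,60,-10,0,0,8,0.1,-55,105,-10,0,0,12,0.1,-72,150,-10,0,0,16,0.1,-85,190,-10,0,0,17.6,0.1]'| egrep 'pos|gripper'
python3 -m inch '[0,0,0,0,0,0,0.1,0,0,0,0,0,0,0.1,0,0,0,0,0,0,0.1]' | egrep 'pos'
python3 plan.py "plan(.4098,-.3183,.123,-17.58)"
```

```text
eef_pos: [0.414, -0.3047, 0.126]
gripper_force: 40.0
eef_pos: [0.4152, -0.3016, 0.1254]
 shift [-0.1 17.6  2.4] turn [-0.05  0.03  0.04] | target 0.4098 -0.3183 0.1230 -17.6 t 103.7 F [ 0.4 -0.3 -2.4] J [-50.   5. 106.   0.  69.  58.]
```

```bash
python3 -m inch '[0,9,0,0,0,0,0.1,-0.1,17.5,0,0,0,0,0.1,-0.1,17.5,0,0,0,0,0.1,-0.1,17.5,0,0,0,0,0.1,-0.1,17.5,0,0,0,0,0.1]' | egrep 'pos'
python3 plan.py "plan(.4098,-.3183,.0533,-17.58)"
python3 -m inch '[0,0,15,0,0,0,0.1,0,0,30,0,0,0,0.1,0,0,40,0,0,0,0.1,0,0,50,0,0,0,0.1,0,0,57,0,0,0,0.1]' | egrep 'pos|wrist'
python3 -m inch '[0,0,3,0,0,0,0.1,0,0,6,0,0,0,0.1,0,0,8,0,0,0,0.1,0,0,8,0,0,0,0.1]' | egrep 'pos|wrist'
python3 plan.py "plan(.4098,-.3183,.0533,-17.58)"
```

```text
eef_pos: [0.4097, -0.3191, 0.1256]
 shift [-0.1 -0.8 72.3] turn [-0.01  0.01 -0.01] | target 0.4098 -0.3183 0.0533 -17.6 t 104.2 F [ 0.2 -0.6 -3. ] J [-51.   6. 106.   0.  69.  56.]
eef_pos: [0.4096, -0.3191, 0.068]
wrist_force: [-0.3, 0.5, -3.2]
eef_pos: [0.4097, -0.3194, 0.0607]
wrist_force: [-0.3, 0.2, -2.2]
 shift [-0.2 -1.1  7.4] turn [ 0.   -0.   -0.02] | target 0.4098 -0.3183 0.0533 -17.6 t 105.1 F [-0.3  0.2 -2.2] J [-51.  11. 108.   0.  61.  56.]
```

```bash
python3 -m inch '[0,-0.8,2,0,0,0,0.1,0,-0.8,4,0,0,0,0.1,0,-0.8,6,0,0,0,0.1,0,-0.8,7,0,0,0,0.1,0,-0.8,7.3,0,0,0,0.1]' | egrep 'pos|wrist'
python3 -m inch '[0,0,0.3,0,0,0,0.1,0,0,0.3,0,0,0,0.1]' | egrep 'pos|wrist'
python3 -m inch '[0,0,0,0,0,0,0.35,0,0,0,0,0,0,0.7,0,0,0,0,0,0,0.7,0,0,0,0,0,0,0.7,0,0,0,0,0,0,0.7]' | egrep 'pos|width|force'
python3 -m inch '[0,0,-20,0,0,0,0.7,0,0,-60,0,0,0,0.7,0,0,-100,0,0,0,0.7,0,0,-130,0,0,0,0.7,0,0,-157,0,0,0,0.7]' | egrep 'pos|force'
python3 plan.py "plan(.285,-.272,.21,-17.8)"
```

```text
eef_pos: [0.4099, -0.3185, 0.0533]
wrist_force: [-0.5, -0.9, -1.9]
eef_pos: [0.4099, -0.3186, 0.0533]
wrist_force: [-1.4, 1.1, 0.2]
eef_pos: [0.41, -0.3187, 0.0532]
wrist_force: [-1.2, 0.2, 0.5]
grip_width: 0.68
gripper_force: 0.0
eef_pos: [0.4102, -0.3189, 0.2122]
wrist_force: [0.2, -0.2, -0.3]
gripper_force: 0.0
 shift [-133.5   -6.8    2. ] turn [ 0.06 -0.1   0.2 ] | target 0.2850 -0.2720 0.2100 -17.8 t 106.8 F [ 0.2 -0.2 -0.3] J [-51.   1. 101.  -0.  78.  56.]
```

```bash
python3 -m inch '[-45,-2,0,0,0,0,0.7,-90,-5,1,0,0,0,0.7,-133.5,-6.8,2,0,0,0,0.7,-133.5,-6.8,2,0,0,0,0.7,-133.5,-6.8,2,0,0,0,0.7]'| egrep 'pos'
python3 -m inch '[0,0,0,0,0,0,0.7,0,0,0,0,0,0,0.7]'>/dev/null
cp pics/wl.npy pics/wl0.npy; python3 lamp.py; python3 topchk.py
```

```text
eef_pos: [0.2846, -0.2719, 0.2084]
sat [ 0.4104 -0.3193 -0.3037] (np.int64(96), np.float64(0.7460940625345294))
blue [ 0.4103 -0.3195 -0.3073] (np.int64(98), np.float64(0.2376643382781953))
l [487, 494] [[15.1, 14.6], [15.1, 14.6]] absdiff 20.5
m [397, 411] [[14.3, 14.1], [14.1, 14.0]] absdiff 21.5
s [329, 339] [[12.5, 11.7], [12.5, 11.6]] absdiff 17.0
x [18, 200] [[6.6, 4.8], [10.7, 10.4]] absdiff 56.1
```

The lamp is back within about 1 mm of where it started, and the heels haven't moved. I'm handing the job in.

```bash
python3 -c "
from plant import *
print(get_state()['time'],job_done())"
```

```text
the job is handed in; nothing more can be done
107.6 None
```

I handed the job in at 107.6 s: all four heels measured home against both stops, each was lamp-cured from largest to smallest with a hold of about 3.5 s, and the lamp is back in its cradle about 1 mm from its start; heel m was knocked during the run and reseated before curing, and the judge returned no verdict.

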